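# Pack screw caps and stack a tray on the bail-arm tote

### The job

Put every loose screw cap from the desk into the open grey tote, then swing both of its wire bails fully in across its top, and lift the lid of the grey chest open until it leans back on its stop (that may also be done earlier). With the lid still open, take the handled tray out of the chest and stack it squarely, level and centred, along the tote on top of the two bails; finally shut the chest's lid. Leave the beaker and the wash bottle at the back where they are.

Things in the scene. Friction and masses are not known exactly. Their poses are not given: they have to be found in the camera images.
- tote: open grey plastic tote 120 x 180 x 56 mm (x, y, height), walls and floor 4 mm, fixed to the desk. Origin: centre of its underside; its y runs along its length, z up. A steel U-shaped bail is hinged near each end: pivot axes parallel to the tote's x at tote (y, z) = (+84, 58) mm for bail_left and (-84, 58) mm for bail_right
- bail_left_bar (a point): centre of the black grip sleeve (12 mm thick, 70 mm long, lying along the tote's x) on the cross bar of the bail at the tote's +y end; it swings on a 52 mm radius about its pivot. The side arms of the U are 67 mm either side of the middle
- bail_right_bar (a point): the same at the tote's -y end
- bail_left (a joint): swing of the bail at the +y end, rad. 0: swung fully out, the bar outside the tote's end wall, 0.35 rad below level; 1.92: straight up; 3.49: swung fully in, on its stop, the bar level across the top of the tote at tote y = +32 mm. A stiff pivot: it stays where it is left and takes about 1 N at the bar
- bail_right (a joint): the same for the bail at the -y end (in: the bar at tote y = -32 mm)
- chest: grey painted chest 140 x 180 x 85 mm (x, y, height), walls and floor 4 mm, fixed to the desk. Origin: centre of its underside; its front with the lid's handle faces its -x, z up. The lid's hinge axis is parallel to the chest's y at chest (x, z) = (70, 85) mm
- lid_bar (a point): centre of the black grip sleeve (12 mm thick, 76 mm long, along the chest's y) of the bow handle that stands out from the lid's front edge, 40 mm clear of the chest's front; 180 mm from the hinge axis and 4 mm above it with the lid shut
- lid (a joint): opening angle of the chest's lid, rad: 0 shut, 1.57 upright, 1.85 leaning back on its stop. It falls shut before upright and falls open beyond it; 0.25 kg
- tray_center (a point): the loose stacking tray, at the start inside the chest: metal, 85 x 140 mm (x, y), walls 30 mm high, 67 mm high over its bridge handle, 0.25 kg. This point is in its middle, 34 mm above its underside; z up, y along its length. The handle is a bar 10 mm thick along its y, its axis 28 mm above this point, free for 70 mm between its two posts
- beaker: empty beaker, 72 mm wide, 94 mm high, at the back; a bystander. Origin: centre of its underside. To its right stands the fixed autosampler; its black arm overhangs at world y = 0, x over 0.58 m, 186 to 210 mm above the desk: keep clear of it when carrying the tray
- wash_bottle: wash bottle, 209 mm high, at the back; a bystander. Origin: its underside
- cap_23_center (a point): centre of a loose plain screw cap, 32 mm across, 14 mm high, lying flat on the desk between tote and chest (two to four caps are there; an absent one reads None at the start). A thin pair of tweezers lies among the caps; the autosampler's low base begins at world x = 0.554 m behind them
- cap_18_center (a point): centre of a loose plain screw cap, 32 mm across, 14 mm high, lying flat on the desk between tote and chest (two to four caps are there; an absent one reads None at the start). A thin pair of tweezers lies among the caps; the autosampler's low base begins at world x = 0.554 m behind them
- cap_17_center (a point): centre of a loose plain screw cap, 32 mm across, 14 mm high, lying flat on the desk between tote and chest (two to four caps are there; an absent one reads None at the start). A thin pair of tweezers lies among the caps; the autosampler's low base begins at world x = 0.554 m behind them
- cap_20_center (a point): centre of a loose plain screw cap, 32 mm across, 14 mm high, lying flat on the desk between tote and chest (two to four caps are there; an absent one reads None at the start). A thin pair of tweezers lies among the caps; the autosampler's low base begins at world x = 0.554 m behind them

How it is judged (in metres and radians):
On the way, in this order (a step that is already met when the one before it is completed fails the run):
1. every cap is in the tote (x of cap_23_center in the frame of tote between -0.056 and 0.056 m and y of cap_23_center in the frame of tote between -0.086 and 0.086 m and z of cap_23_center in the frame of tote between 0 and 0.045 m and x of cap_18_center in the frame of tote between -0.056 and 0.056 m and y of cap_18_center in the frame of tote between -0.086 and 0.086 m and z of cap_18_center in the frame of tote between 0 and 0.045 m and x of cap_17_center in the frame of tote between -0.056 and 0.056 m and y of cap_17_center in the frame of tote between -0.086 and 0.086 m and z of cap_17_center in the frame of tote between 0 and 0.045 m and x of cap_20_center in the frame of tote between -0.056 and 0.056 m and y of cap_20_center in the frame of tote between -0.086 and 0.086 m and z of cap_20_center in the frame of tote between 0 and 0.045 m), for 0.2 s.
2. both bails are swung fully in and the chest's lid stands open on its stop (value of joint each of bail_left, bail_right above 3.3 rad and value of joint lid above 1.75 rad), for 0.2 s.
3. the tray lies level and centred on the two bails (x of tray_center in the frame of tote between -0.025 and 0.025 m and y of tray_center in the frame of tote between -0.03 and 0.03 m and z of tray_center in the frame of tote between 0.09 and 0.106 m and angle between tray_center's own z axis and vertical below 0.1 rad and angle between the y axis of tray_center and the y axis of tote, either way round below 0.25 rad), for 0.2 s.
At the end, for the whole second after the job is handed in: all caps inside the tote; both bails over 3.3 rad; the tray resting on them within 25 mm of the tote's middle across and 30 mm along, stacked height within 8 mm, tilt under 0.1 rad, length within 0.25 rad of the tote's; lid under 0.08 rad; all at rest (all of step 1 and all of step 3 and value of joint each of bail_left, bail_right above 3.3 rad and value of joint lid below 0.08 rad and linear speed of tray below 0.03 m/s); the robot touches nothing.
It fails at once if the beaker or the wash bottle is shifted by more than 40 mm (distance of any of beaker, wash_bottle from where it was at the start of the episode above 0.04 m).
Of cap_23, cap_18, cap_17, cap_20 only 2 to 4 are there at a start; the rules pass over those that are not, and their reading is None.
At some moment in a run one of cap_23, cap_18, cap_17, cap_20 may be knocked a few centimetres aside while the robot is not near it.
Once in a run the grip may slacken for a moment while it holds something.
It also fails if it takes over 208 s, if anything falls off the work surface, if the arm or the gripper's body presses on something with over 40 N, if the wrist force passes 120 N, or if a joint passes its speed limit or range.

### The arm

A 6-joint arm with a two-finger parallel gripper is mounted at the origin on a cart in front of the work surface, level with it; the furniture and walls round the work are solid. World frame = base frame: x ahead of the robot, y to its left, z up, the work surface at z = 0. Lengths are in mm, angles in rad, forces in N, time in s.
With the tool pointing down it reaches from about 300 to 875 mm from the base axis. Payload 4.2 kg.
Tool frame: the origin (TCP) lies midway between the tips of the shut fingers; the grasp point (between the pads) lies 19 mm behind it (arm.hold_point_z is the distance from the TCP to the grasp point, in mm); z points along the fingers, y is the direction in which the jaws open and shut (so a half turn about z gives the same grasp; the last joint's range is limited). The gripper opens to 85 mm and grips with 20 to 120 N. Pads are 22 mm wide; open, the fingers measure 114 mm over their backs; the gripper's body (76 mm by 85 mm) begins 54 mm behind the grasp point. The pads swing forward as they close: fully open they stand 13 mm farther back than shut.
Start: joints at [-1.163, 0.32, 1.565, -0, 1.257, -0.02], TCP at [238.555, -523.195, 231.338] pointing down, gripper open.
Joint ranges: [-3.11, 3.11], [-0.84, 2.01], [0.21, 2.61], [-1.34, 4.49], [0.05, 2.63], [-2.56, 2.56]. Speed limits (rad/s): [2.57, 2.57, 3.14, 3.14, 3.14, 3.14].

### API

Orientations are given as a unit quaternion [w, x, y, z].
In Python, from plant import arm, optics, order gives the robot as it stands. The module is installed in compiled form; this text tells all that it offers.
- The arm moves only by the shell command python3 -m pendant 'ROWS' [OPENING] [FORCE]. ROWS is a JSON object of lists of equal length, an entry for each row: "xyz": the shift along the tool's x, y, z as a fraction of full scale, a list of three; "roll": the turn about the tool's z as a fraction of full scale. In form: {"xyz": [[dx, dy, dz], ...], "roll": [roll, ...]}. A call has 1 to 10 rows; each row shifts and turns the commanded pose from where the row before left it, along the tool's axes as they then stand; what a row does not reach is not made up. Full scale, the value 1, is 0.05 m for a shift and 5 degrees for a turn. A row lasts 1/8 s, in which the tool goes at most 62.5 mm and 10.7 degrees, less where a joint would pass 70% of its speed; a pose out of reach is approached as far as the arm can. A call with a number of a shift or a turn outside -1 to 1 is refused whole. A call with a gripper value outside its range is refused whole. OPENING is the gripper command: -1 is shut, 1 is fully open, values between are in proportion, set as the call begins (- or left out, the last holds). The fingers move at their own pace and stop on an object; FORCE is the grip in N (left out, the last holds). Time passes only in rows, so rows that do not move let the fingers close. It gives the time, the measured TCP pose, the force and the opening at its end, in the units of the state.
- arm.get_obs(): the state, without advancing time (a new reading comes with each control period).
- optics.grab_frame(name): name is "side" or "top" or "wrist"; returns a dict with "pixels" (420x560x3 uint8, red, green, blue), "fx", "fy", "cx", "cy" (pixels), "rvec" (rotation vector, rad) and "tvec" (3), from world to camera coordinates, as OpenCV has them. Camera axes: x right, y down, z forward; pixel columns grow to the right and rows downward; lengths in mm; the calibration is good to about 2 mm. A picture is of the moment at which its call begins. There is no depth.
- order.hand_in(): hands the job in, once; it reports no verdict.
The state is a dict: "time": time; "joints": joint angles; "joint_vel": joint speeds; "effort": joint torques, N m; "tcp_pos": TCP position; "ee_rot": TCP orientation; "force": force on the tool from outside, world axes, zero at the start; "torque": the same for the moment, N m; "gripper_width": finger opening in mm.
Only numpy, scipy, OpenCV 4.12 (cv2) and the standard library are available. Lean on these libraries where they do the work, as an engineer would, in place of code of your own. Each camera call takes 0.05 s, during which the arm holds its last target.

## Working session

There is one attempt and no reset: what is moved stays moved. The work goes in short steps, Python scripts to look and compute and a shell command to move; the robot and the scene stay as the last step left them, time stands still between calls to the robot, and variables do not carry over. Pictures are saved under pics/ and viewed, and the job is handed in when it is done.

```bash
mkdir -p pics; ls; cat > h.py <<'E'
import numpy as np, cv2
from plant import arm, optics, order
def grab(n,save=None):
    f=optics.grab_frame(n)
    if save: cv2.imwrite(f'pics/{save}.png',cv2.cvtColor(f['pixels'],cv2.COLOR_RGB2BGR))
    return f
def cam(f):
    R,_=cv2.Rodrigues(np.array(f['rvec'],float)); t=np.array(f['tvec'],float).ravel()
    K=np.array([[f['fx'],0,f['cx']],[0,f['fy'],f['cy']],[0,0,1]],float); return K,R,t
def pt(f,u,v,z):
    K,R,t=cam(f); d=R.T@np.linalg.inv(K)@np.array([u,v,1.]); c=-R.T@t
    return c+d*(z-c[2])/d[2]
def proj(f,P):
    K,R,t=cam(f); p=K@(R@np.array(P,float)+t); return p[:2]/p[2]
def crop(f,save,u0,v0,u1,v1,s):
    im=cv2.cvtColor(f['pixels'],cv2.COLOR_RGB2BGR)[v0:v1,u0:u1]
    cv2.imwrite(f'pics/{save}.png',cv2.resize(im,None,fx=s,fy=s,interpolation=cv2.INTER_CUBIC))
E
python3 - <<'E'
from h import *
import pickle
o=arm.get_obs(); print(o); print(arm.hold_point_z)
fs={}
for n in ['side','top','wrist']:
    f=grab(n,n+'0'); K,R,t=cam(f); print(n,K[0,0],K[1,1],K[0,2],K[1,2],'c',-R.T@t, R[2]); fs[n]=f
pickle.dump(fs,open('f0.pkl','wb'))
E
```

```text
pics
{'time': 0.0, 'joints': array([-1.16299491e+00,  3.20254428e-01,  1.56567492e+00,  2.44638020e-06,
        1.25738506e+00, -2.00012672e-02]), 'joint_vel': array([ 9.47220425e-04, -1.58507311e-03, -2.38549024e-04, -6.09893739e-04,
       -9.07273652e-05, -2.46013843e-03]), 'effort': array([-3.13977362e-03, -4.15531254e+01, -2.34163928e+01, -4.12075724e-05,
        8.28875578e-03, -1.98293316e-05]), 'tcp_pos': array([ 238.36391988, -522.74413511,  230.50537093]), 'ee_rot': array([-8.44967814e-04,  9.77209919e-01,  2.12273488e-01, -1.64738484e-04]), 'force': array([-0.61139616, -0.10336737, -0.42020958]), 'torque': array([ 0.02425134,  0.00758392, -0.00705369]), 'gripper_width': 85.18546367295878}
18.700000000000003
side 460.4288150259114 460.4288150259114 279.2684700647634 211.15020531139828 c [  620.93957954 -1114.38253779  1098.64572183] [-0.04372411  0.73641992 -0.67511029]
top 478.66826732886096 478.66826732886096 281.4021048555527 209.61251715922103 c [ 325.44115363  -20.99395957 1284.16311316] [ 2.00267809e-01  9.69789721e-04 -9.79740713e-01]
wrist 296.0604586056733 296.0604586056733 274.50220638937503 207.1364476139292 c [ 314.41578553 -488.14456669  373.2617556 ] [-0.29485441 -0.13227146 -0.94634303]
```

View pics/top0.png

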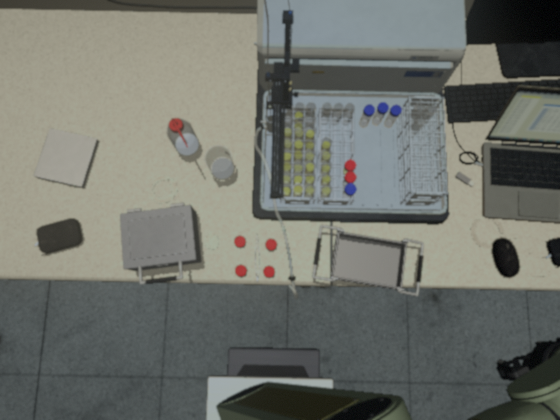

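View pics/side0.png

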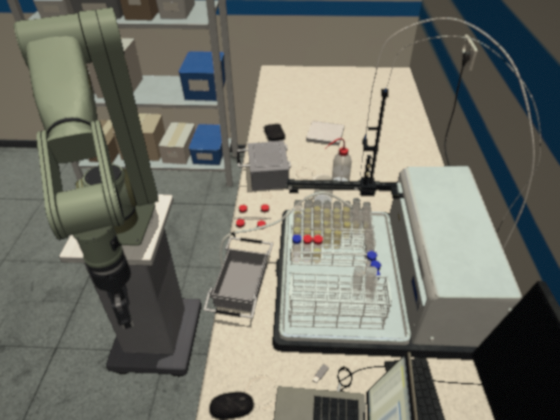

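```bash
python3 - <<'E'
from h import *
import pickle
fs=pickle.load(open('f0.pkl','rb'))
crop(fs['top'],'t_tote',300,60,500,210,4)
E
```

```text
(no output)
```

Top view: the chest is at about (160,238), the tote at (368,260), and four red caps sit near (240,242), (271,244), (241,271) and (269,271). Enlarging the crops next.

```bash
python3 - <<'E'
from h import *
import pickle
fs=pickle.load(open('f0.pkl','rb'))
crop(fs['top'],'t_tote',300,215,440,305,5)
crop(fs['top'],'t_chest',110,195,300,305,4)
E
```

```text
(no output)
```

View pics/t_tote.png

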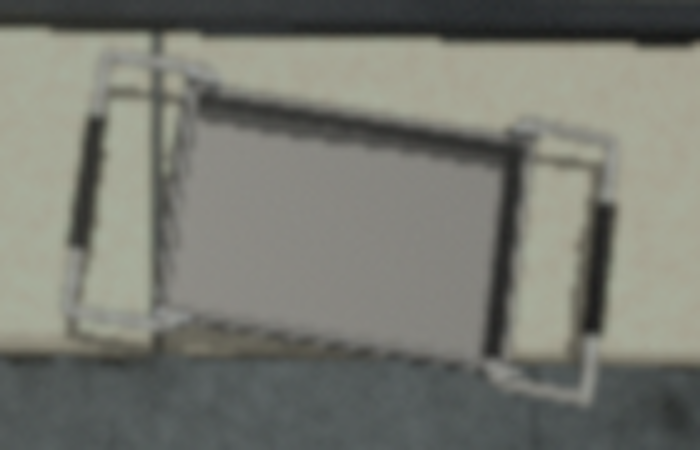

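View pics/t_chest.png

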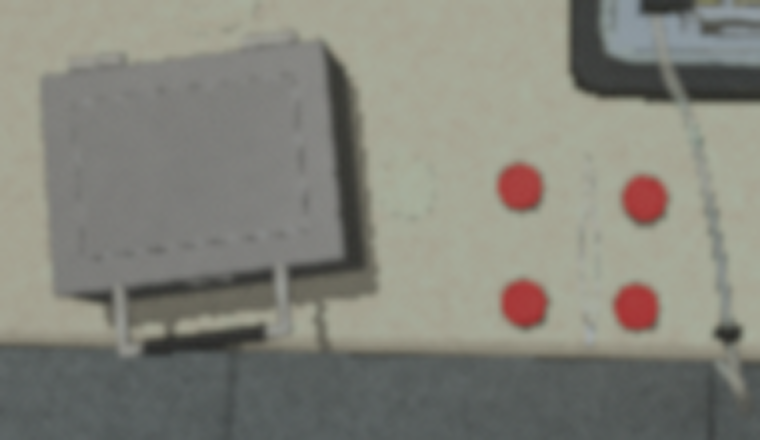

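```bash
python3 - <<'E'
from h import *
import pickle
fs=pickle.load(open('f0.pkl','rb'))
f=fs['top']
a=pt(f,317.4,251.4,40.2);b=pt(f,420,268.6,40.2)
d=a-b;print('bars',a,b,np.linalg.norm(d),'tote c',(a+b)/2,'yaw',np.arctan2(-d[0],d[1]))
for c in [(205,340)]: 
  lb=pt(f,110+c[0]/4,195+c[1]/4,89);print('lidbar',lb)
cs=[pt(f,110+u/4,195+v/4,87) for u,v in [(40,75),(322,42),(345,262),(57,295)]]
for c in cs: print(c)
print('mean',np.mean(cs,0)); e=(cs[0]-cs[1]+cs[3]-cs[2])/2; print('yaw',np.arctan2(-e[0],e[1]),np.linalg.norm(e))
p=f['pixels'].astype(int); m=((p[...,0]>130)&(p[...,1]<90)&(p[...,2]<100)).astype(np.uint8)
n,l,s,c=cv2.connectedComponentsWithStats(m)
for i in range(1,n):
  if s[i,4]>20: print(c[i],s[i,4],pt(f,*c[i],12))
f=fs['side'];p=f['pixels'].astype(int); m=((p[...,0]>130)&(p[...,1]<90)&(p[...,2]<100)).astype(np.uint8)
n,l,s,c=cv2.connectedComponentsWithStats(m)
for i in range(1,n):
  if s[i,4]>20: print('side',c[i],s[i,4],pt(f,*c[i],12))
print('tcp side/top',[proj(fs[n],arm.get_obs()['tcp_pos']) for n in ('side','top')])
crop(fs['side'],'s_c',170,120,320,330,4)
E
```

```text
bars [ 470.56536861 -115.87452334   40.2       ] [ 431.48469375 -381.84453508   40.2       ] 268.8258661150503 tote c [ 451.02503118 -248.85952921   40.2       ] yaw -0.14589241929764427
lidbar [385.84112034 273.48430084  89.        ]
[550.6420432  390.71292123  87.        ]
[575.92196976 212.67338238  87.        ]
[435.95045012 190.09000359  87.        ]
[411.71676679 367.87692458  87.        ]
mean [493.55780747 290.33830795  87.        ]
yaw 0.13826317111151687 179.62743880421633
[175.55737705 124.62295082] 122 [823.07148717 282.95020485  12.        ]
[349.97222222 170.77777778] 180 [ 698.88496279 -206.66730315   12.        ]
[239.52325581 241.41860465] 86 [496.25293173  90.49459256  12.        ]
[270.62790698 244.38372093] 86 [490.03140572   7.09549034  12.        ]
[240.56179775 270.49438202] 89 [418.96477118  84.79614927  12.        ]
[268.60227273 271.51136364] 88 [417.84191187  10.63181632  12.        ]
side [343.4516129  150.22580645] 31 [793.18341446 449.4848693   12.        ]
side [264.62962963 207.37037037] 27 [497.92841013  88.50529579  12.        ]
side [242.80645161 208.09677419] 31 [421.3194918   81.46388611  12.        ]
side [239.94594595 222.10810811] 37 [419.39317072  10.02040345  12.        ]
side [312.45544554 238.59405941] 101 [666.15696921 -57.60210812  12.        ]
tcp side/top [array([126.65463092, 313.31626852]), array([515.75893517, 354.36459992])]
```

View pics/s_c.png

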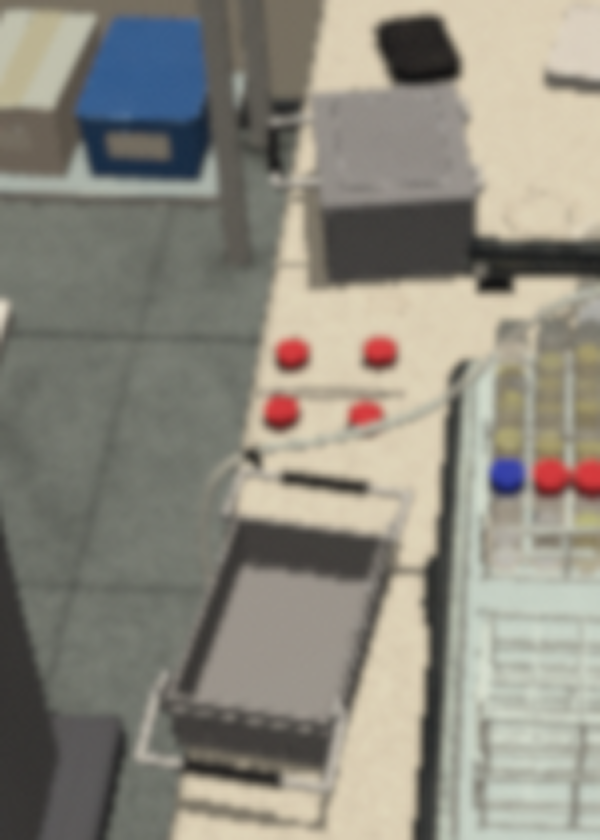

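View pics/wrist0.png

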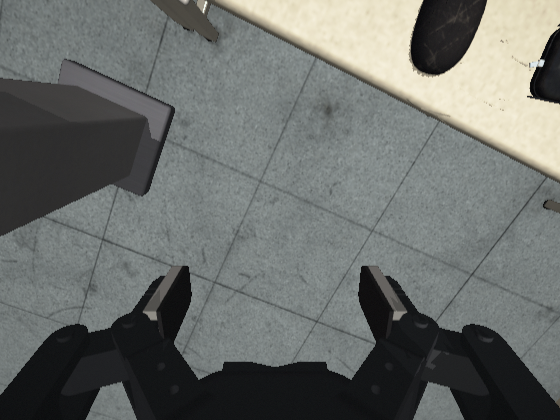

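```bash
cat >> h.py <<'E'
def tri(fa,ua,fb,ub):
    Ps=[];
    for f in (fa,fb):
        K,R,t=cam(f); Ps.append(K@np.c_[R,t])
    X=cv2.triangulatePoints(Ps[0],Ps[1],np.array(ua,float).reshape(2,1),np.array(ub,float).reshape(2,1)).ravel(); X=X[:3]/X[3]
    return X,[np.round(proj(f,X)-u,1) for f,u in((fa,ua),(fb,ub))]
from scipy.spatial.transform import Rotation as Ro
def pose():
    o=arm.get_obs(); q=o['ee_rot']; R=Ro.from_quat([q[1],q[2],q[3],q[0]]).as_matrix(); return o,np.array(o['tcp_pos']),R
def to(target=None,jaw=None):
    """jaw: world yaw (rad) wanted for tool y (mod pi). prints roll deg then shift in tool axes after roll, /50"""
    o,p,R=pose(); y=R[:,1]; cur=np.arctan2(y[1],y[0]); roll=0
    if jaw is not None:
        d=(jaw-cur+np.pi/2)%np.pi-np.pi/2; roll=-d  # tool z down
    R2=R@Ro.from_rotvec([0,0,roll]).as_matrix()
    print('t',round(o['time'],2),'tcp',np.round(p,1),'jawdeg',round(np.degrees(cur),1),'tilt',np.round(R[:,2],3),'w',round(o['gripper_width'],1),'F',np.round(o['force'],1),'j6',round(o['joints'][5],2))
    print(' roll units',round(np.degrees(roll)/5,2))
    if target is not None: print(' shift units',np.round(R2.T@(np.array(target)-p)/50,2), 'x axis',np.round(R2[:,0],2),'y axis',np.round(R2[:,1],2))
T=np.array([450.5,-249,0]); Ty=-0.146
C=np.array([494.5,289,0]); Cy=0.138
def fr(o,yaw,v):
    c,s=np.cos(yaw),np.sin(yaw); return o+np.array([c*v[0]-s*v[1],s*v[0]+c*v[1],v[2]])
E
python3 - <<'E'
from h import *
import pickle
fs=pickle.load(open('f0.pkl','rb'))
print(tri(fs['top'],(291.75,277.5),fs['side'],(232.5,234.3)))
print('beaker?',pt(fs['top'],222,175,0),'bottle',pt(fs['top'],190,150,0))
to([497,89.5,120],0)
E
```

```text
(array([402.56609754, -50.93148074,  14.02738247]), [array([0.1, 0.3]), array([ 0.2, -0. ])])
beaker? [682.54229778 147.29873738   0.        ] bottle [753.27483796 240.40490259   0.        ]
t 0.15 tcp [ 238.4 -522.9  230.7] jawdeg -65.5 tilt [-0.001  0.001 -1.   ] w 85.0 F [ 0.1  0.3 -0.5] j6 -0.02
 roll units -13.1
 shift units [12.24  5.17  2.23] x axis [0. 1. 0.] y axis [ 1.  0. -0.]
```

```bash
python3 - <<'E'
from h import *
import pickle
fs=pickle.load(open('f0.pkl','rb'))
poly=[(170+a/4,120+b/4) for a,b in [(250,455),(310,440),(360,428),(410,414),(455,385),(480,362),(500,345)]]
for tc in [(718,270),(705,200),(690,130),(670,80)]:
  u=(110+tc[0]/4,195+tc[1]/4)
  for z in (0,20,40,60,80,110,140):
    P=pt(fs['top'],*u,z); s=proj(fs['side'],P); 
    yi=np.interp(s[0],[p[0] for p in poly],[p[1] for p in poly]); print(np.round(P),np.round(s,1),round(s[1]-yi,1))
crop(fs['side'],'s_tube',215,160,345,260,6)
E
```

```text
[444. -44.   0.] [245.6 236.2] 5.7
[442. -44.  20.] [244.7 231.9] 1.2
[440. -44.  40.] [243.8 227.5] -3.5
[438. -43.  60.] [242.9 223. ] -8.2
[436. -43.  80.] [241.9 218.4] -13.0
[434. -42. 110.] [240.5 211.4] -20.3
[431. -42. 140.] [239.  204.2] -27.9
[491. -35.   0.] [259.9 234.6] 7.5
[488. -35.  20.] [258.9 230.3] 3.0
[486. -34.  40.] [257.9 225.9] -1.6
[483. -34.  60.] [256.8 221.4] -6.3
[480. -34.  80.] [255.8 216.9] -11.1
[477. -34. 110.] [254.2 209.9] -18.4
[473. -33. 140.] [252.5 202.8] -26.0
[538. -24.   0.] [274.2 232.7] 10.3
[535. -24.  20.] [273.2 228.4] 5.3
[532. -24.  40.] [272. 224.] 0.4
[528. -24.  60.] [270.9 219.6] -4.3
[525. -24.  80.] [269.8 215.1] -9.2
[520. -23. 110.] [268.  208.2] -16.6
[515. -23. 140.] [266.2 201.1] -24.2
[573.  -9.   0.] [284.6 230. ] 14.5
[569. -10.  20.] [283.5 225.7] 9.3
[565. -10.  40.] [282.3 221.4] 4.2
[561. -10.  60.] [281.1 217.1] -0.9
[557. -10.  80.] [279.9 212.6] -6.2
[552. -10. 110.] [278.  205.7] -14.2
[546. -11. 140.] [276.1 198.7] -22.5
```

View pics/s_tube.png

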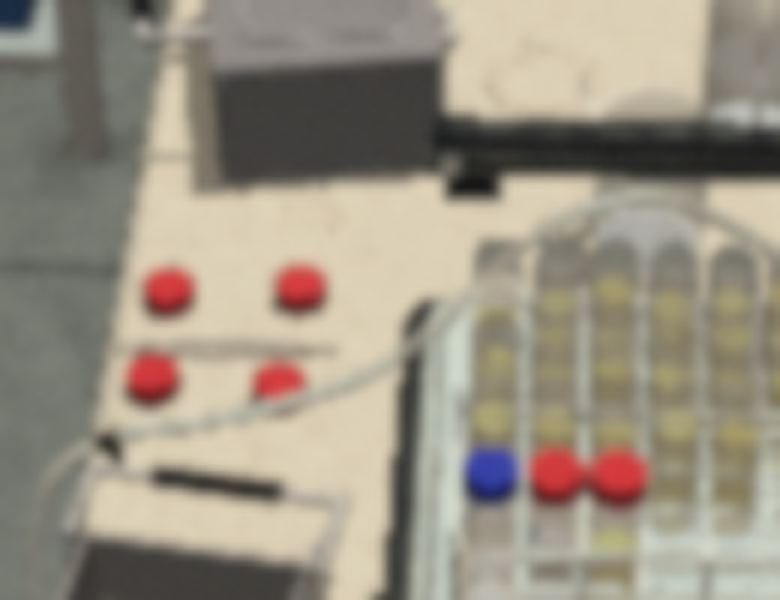

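```bash
python3 -m pendant '{"xyz":[[0,0,0],[0,0,0],[0,0,0],[0,0,0],[0,0,0],[0,0,0],[0,0,0],[0,0,0],[0,0,0],[0,0,0]],"roll":[-1,-1,-1,-1,-1,-1,-1,-1,-1,-1]}' 0.3 40 && python3 -m pendant '{"xyz":[[0,0,0],[0,0,0],[0,0,0],[0,0,0]],"roll":[-1,-1,-1,-0.1]}' && python3 -c "
from h import *
to([497,89.5,120],0)"
```

```text
time: 1.4
tcp_pos: [238.5, -523.0, 231.0]
ee_rot: [-0.0, 0.795, 0.607, 0.0]
force: [0.3, -0.0, -0.4]
gripper_width: 55.3
time: 1.9
tcp_pos: [238.5, -523.0, 231.0]
ee_rot: [-0.0, 0.707, 0.707, 0.0]
force: [0.1, -0.1, 0.5]
gripper_width: 55.1
t 1.9 tcp [ 238.5 -523.   231. ] jawdeg -0.0 tilt [-0.     0.001 -1.   ] w 55.1 F [ 0.1 -0.1  0.5] j6 -1.16
 roll units -0.0
 shift units [12.25  5.17  2.23] x axis [0. 1. 0.] y axis [ 1. -0. -0.]
```

```bash
python3 -m pendant '{"xyz":[[0.9,0.4,0],[0.9,0.4,0],[0.9,0.4,0],[0.9,0.4,0],[0.9,0.4,0],[0.9,0.4,0],[0.9,0.4,0],[0.9,0.4,0],[0.9,0.4,0],[0.9,0.4,0]],"roll":[0,0,0,0,0,0,0,0,0,0]}' && python3 -m pendant '{"xyz":[[0.9,0.4,0],[0.9,0.4,0.3],[0.9,0.4,0.6],[0.55,0,0.6],[0,0,0.4],[0,0,0]],"roll":[0,0,0,0,0,0]}' && python3 - <<'E'
from h import *
to([497,89.5,12],0)
f=grab('wrist','w1')
for P in [(497,89.5,14),(490,7,14),(420,83,14),(418.5,10.3,14)]: print(proj(f,P))
E
```

```text
time: 3.15
tcp_pos: [438.9, -71.6, 231.4]
ee_rot: [0.0, 0.707, 0.707, 0.0]
force: [0.1, -0.9, -0.6]
gripper_width: 55.5
time: 3.9
tcp_pos: [497.3, 89.5, 134.8]
ee_rot: [-0.001, 0.707, 0.707, -0.002]
force: [0.3, -0.6, 0.9]
gripper_width: 55.6
t 3.9 tcp [497.3  89.5 134.8] jawdeg 0.0 tilt [-0.004 -0.001 -1.   ] w 55.6 F [ 0.3 -0.6  0.9] j6 0.16
 roll units 0.0
 shift units [0.   0.   2.46] x axis [-0.  1. -0.] y axis [ 1. -0. -0.]
[274.62543607 200.75693016]
[267.73575048 277.58318224]
[192.8509599  207.18211764]
[197.692346   274.56157867]
```

View pics/w1.png

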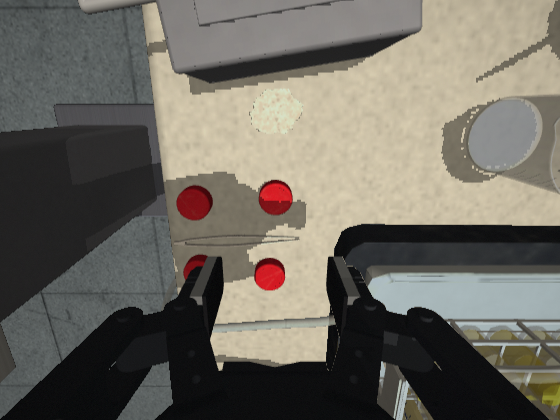

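```bash
python3 -m pendant '{"xyz":[[0.03,0.02,0.6],[0,0,0.6],[0,0,0.6],[0,0,0.5],[0,0,0.35],[0,0,0]],"roll":[0,0,0,0,0,0]}' && python3 -m pendant '{"xyz":[[0,0,0],[0,0,0],[0,0,0],[0,0,0],[0,0,0],[0,0,0]],"roll":[0,0,0,0,0,0]}' -1 40
```

```text
time: 4.7
tcp_pos: [499.7, 90.4, 3.9]
ee_rot: [-0.0, 0.707, 0.707, -0.0]
force: [0.2, 0.2, 0.7]
gripper_width: 55.7
time: 5.45
tcp_pos: [500.6, 90.8, 5.4]
ee_rot: [0.001, 0.707, 0.707, 0.001]
force: [-1.3, -1.7, 6.5]
gripper_width: 29.2
```

```bash
python3 -m pendant '{"xyz":[[0,0,-0.3],[0,0,-0.6],[0,0,-0.6],[0,0,-0.6],[0,0,-0.4],[0,0,0]],"roll":[0,0,0,0,0,0]}' && python3 - <<'E'
from h import *
to([440,-210,130],0)
f=grab('wrist','w2')
E
```

```text
time: 6.2
tcp_pos: [500.6, 91.1, 131.1]
ee_rot: [0.001, 0.707, 0.707, 0.002]
force: [-0.4, -0.1, -0.1]
gripper_width: 28.9
t 6.2 tcp [500.6  91.1 131.1] jawdeg 0.0 tilt [ 0.005  0.001 -1.   ] w 28.9 F [-0.4 -0.1 -0.1] j6 0.16
 roll units 0.0
 shift units [-6.02 -1.21  0.01] x axis [-0.  1.  0.] y axis [ 1. -0.  0.]
```

View pics/w2.png

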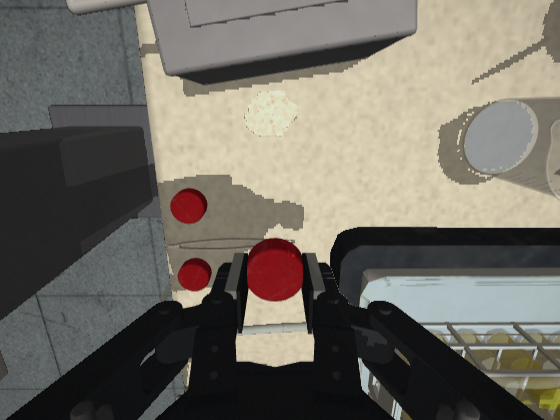

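```bash
python3 -c "
from h import *
for y in (45,10,-25,-60): to(fr(T,Ty,(0,y,18)))"; python3 -m pendant '{"xyz":[[-0.7,-0.1,0],[-0.9,-0.1,0],[-0.9,-0.1,0],[-0.9,-0.15,0],[-0.9,-0.15,0],[-0.9,-0.15,0],[-0.6,-0.1,0],[-0.1,-0.05,0],[0,0,0]],"roll":[0,0,0,0,0,0,0,0,0]}'
```

```text
t 6.25 tcp [499.6  90.9 129.8] jawdeg 0.0 tilt [ 0.002  0.    -1.   ] w 29.2 F [-0.8 -0.3 -0.6] j6 0.16
 roll units 0.0
 shift units [-5.91 -0.86  2.23] x axis [-0.  1.  0.] y axis [1. 0. 0.]
t 6.25 tcp [499.6  90.9 129.8] jawdeg 0.0 tilt [ 0.002  0.    -1.   ] w 29.2 F [-0.8 -0.3 -0.6] j6 0.16
 roll units 0.0
 shift units [-6.6  -0.96  2.23] x axis [-0.  1.  0.] y axis [1. 0. 0.]
t 6.25 tcp [499.6  90.9 129.8] jawdeg 0.0 tilt [ 0.002  0.    -1.   ] w 29.2 F [-0.8 -0.3 -0.6] j6 0.16
 roll units 0.0
 shift units [-7.29 -1.06  2.23] x axis [-0.  1.  0.] y axis [1. 0. 0.]
t 6.25 tcp [499.6  90.9 129.8] jawdeg 0.0 tilt [ 0.002  0.    -1.   ] w 29.2 F [-0.8 -0.3 -0.6] j6 0.16
 roll units 0.0
 shift units [-7.99 -1.16  2.23] x axis [-0.  1.  0.] y axis [1. 0. 0.]
time: 7.38
tcp_pos: [453.9, -203.6, 128.1]
ee_rot: [-0.001, 0.707, 0.707, -0.0]
force: [0.3, 0.5, -0.3]
gripper_width: 28.6
```

```bash
python3 -m pendant '{"xyz":[[0,0.05,0.5],[0,0,0.6],[0,0,0.6],[0,0,0.4],[0,0,0.1],[0,0,0]],"roll":[0,0,0,0,0,0]}' && python3 -m pendant '{"xyz":[[0,0,0],[0,0,0],[0,0,0],[0,0,0],[0,0,-0.3],[0,0,-0.6],[0,0,-0.6],[0,0,-0.6],[0,0,-0.1],[0,0,0]],"roll":[0,0,0,0,0,0,0,0,0,0]}' 0.3 40&& python3 - <<'E'
from h import *
f=grab('top','t3'); crop(f,'t3c',200,200,440,310,3)
p=f['pixels'].astype(int); m=((p[...,0]>100)&(p[...,1]<80)&(p[...,2]<90)).astype(np.uint8)
n,l,s,c=cv2.connectedComponentsWithStats(m)
for i in range(1,n):
  if s[i,4]>15: print(c[i],s[i,4],np.round(pt(f,*c[i],12)))
E
```

```text
time: 8.12
tcp_pos: [457.3, -203.5, 18.9]
ee_rot: [-0.0, 0.707, 0.708, 0.0]
force: [0.7, -0.6, -0.5]
gripper_width: 29.0
time: 9.38
tcp_pos: [456.8, -204.1, 128.9]
ee_rot: [0.0, 0.707, 0.707, 0.0]
force: [0.0, 0.5, -0.9]
gripper_width: 55.8
[175.97101449 125.15942029] 138 [822. 282.  12.]
[349.70430108 171.64516129] 186 [ 696. -206.   12.]
[270.82278481 244.53164557] 79 [490.   7.  12.]
[240.54761905 270.52380952] 84 [419.  85.  12.]
[268.68292683 271.41463415] 82 [418.  10.  12.]
```

View pics/t3c.png

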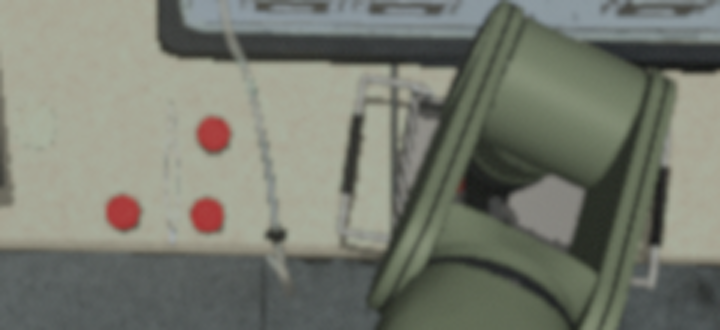

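The other three caps haven't moved, and a bit of red shows inside the tote. C is next.

```bash
python3 -c "
from h import *
to([421,85.5,4])";  python3 -m pendant '{"xyz":[[0.7,-0.1,0],[0.9,-0.1,0],[0.9,-0.1,0],[0.9,-0.1,0],[0.9,-0.1,0],[0.9,-0.1,0],[0.5,-0.1,0],[0.1,0,0.3],[0,0,0.6],[0,0,0]],"roll":[0,0,0,0,0,0,0,0,0,0]}'; python3 - <<'E'
from h import *
to([421,85.5,4])
f=grab('top','t4');
p=f['pixels'].astype(int); m=((p[...,0]>100)&(p[...,1]<80)&(p[...,2]<90)).astype(np.uint8)
n,l,s,c=cv2.connectedComponentsWithStats(m)
for i in range(1,n):
  if s[i,4]>15: print(c[i],s[i,4],np.round(pt(f,*c[i],12)))
f=grab('wrist','w4')
E
```

```text
t 9.43 tcp [ 456.4 -203.9  128.3] jawdeg 0.0 tilt [-0.001  0.    -1.   ] w 55.5 F [ 0.4 -0.1  0.3] j6 -0.44
 roll units 0.0
 shift units [ 5.79 -0.71  2.49] x axis [-0.  1.  0.] y axis [ 1.  0. -0.]
time: 10.68
tcp_pos: [419.4, 85.5, 81.4]
ee_rot: [-0.002, 0.707, 0.707, -0.003]
force: [0.9, -0.5, -0.5]
gripper_width: 55.6
t 10.68 tcp [419.4  85.5  81.4] jawdeg 0.0 tilt [-0.007 -0.001 -1.   ] w 55.6 F [ 0.9 -0.5 -0.5] j6 0.17
 roll units 0.0
 shift units [0.   0.04 1.55] x axis [-0.  1. -0.] y axis [ 1.    0.   -0.01]
[175.94160584 125.19708029] 137 [821. 282.  12.]
[349.65053763 171.65591398] 186 [ 696. -206.   12.]
[270.81481481 244.48148148] 81 [490.   7.  12.]
[349.77777778 258.47474747] 99 [ 457. -204.   12.]
[268.74117647 271.49411765] 85 [418.  10.  12.]
```

View pics/w4.png

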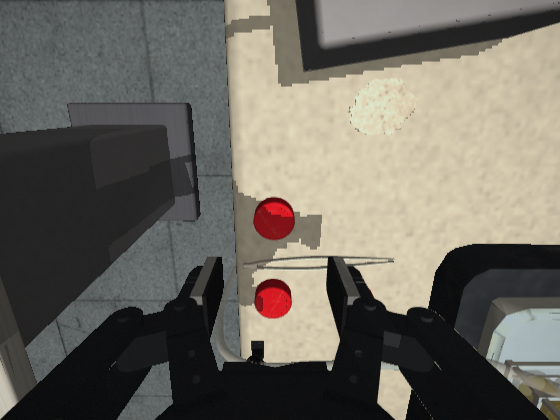

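```bash
python3 -m pendant '{"xyz":[[0,0,0.5],[0,0,0.6],[0,0,0.4],[0,0.01,0],[0,0,0]],"roll":[0,0,0,0,0]}' && python3 -m pendant '{"xyz":[[0,0,0],[0,0,0],[0,0,0],[0,0,0],[0,0,0]],"roll":[0,0,0,0,0]}' -1 40 && python3 -m pendant '{"xyz":[[0,0,-0.3],[0,0,-0.6],[0,0,-0.6],[0,0,-0.6],[0,0,-0.4],[0,0,0]],"roll":[0,0,0,0,0,0]}' && python3 -c "
from h import *
to(fr(T,Ty,(0,10,18)))"
```

```text
time: 11.4
tcp_pos: [423.6, 85.9, 9.8]
ee_rot: [0.001, 0.707, 0.707, 0.001]
force: [-0.5, 0.2, -0.1]
gripper_width: 55.6
time: 12.02
tcp_pos: [423.2, 85.9, 10.0]
ee_rot: [0.001, 0.707, 0.707, 0.001]
force: [-0.7, 0.1, 7.4]
gripper_width: 28.0
time: 12.78
tcp_pos: [423.5, 86.0, 135.4]
ee_rot: [0.001, 0.707, 0.707, 0.002]
force: [-0.0, 0.2, -0.1]
gripper_width: 28.0
t 12.78 tcp [423.5  86.  135.4] jawdeg 0.0 tilt [ 0.004  0.001 -1.   ] w 28.0 F [-0.   0.2 -0.1] j6 0.17
 roll units 0.0
 shift units [-6.5   0.56  2.35] x axis [-0.  1.  0.] y axis [1. 0. 0.]
```

```bash
python3 -m pendant '{"xyz":[[-0.7,0.05,0],[-0.9,0.08,0],[-0.9,0.08,0],[-0.9,0.08,0],[-0.9,0.08,0],[-0.9,0.08,0],[-0.8,0.08,0],[-0.5,0.05,0],[0,0,0]],"roll":[0,0,0,0,0,0,0,0,0]}' && python3 -m pendant '{"xyz":[[0,0,0.5],[0,0,0.6],[0,0,0.6],[0,0,0.4],[0,0,0.25],[0,0,0]],"roll":[0,0,0,0,0,0]}' && python3 -m pendant '{"xyz":[[0,0,0],[0,0,0],[0,0,0],[0,0,0],[0,0,-0.3],[0,0,-0.6],[0,0,-0.6],[0,0,-0.6],[0,0,-0.1],[0,0,0]],"roll":[0,0,0,0,0,0,0,0,0,0]}' 0.3 40&& python3 -c "
from h import *
to([419,10.5,6])
to([491,8,6])"
```

```text
time: 13.9
tcp_pos: [451.0, -240.2, 132.6]
ee_rot: [-0.001, 0.708, 0.706, -0.0]
force: [0.2, 0.3, 0.1]
gripper_width: 27.8
time: 14.65
tcp_pos: [451.1, -238.3, 15.7]
ee_rot: [-0.001, 0.707, 0.707, -0.0]
force: [-0.4, 1.0, -0.2]
gripper_width: 27.8
time: 15.9
tcp_pos: [451.3, -239.1, 126.5]
ee_rot: [0.0, 0.707, 0.707, 0.0]
force: [-0.1, -0.2, -0.9]
gripper_width: 55.3
t 15.9 tcp [ 451.3 -239.1  126.5] jawdeg 0.0 tilt [ 0. -0. -1.] w 55.3 F [-0.1 -0.2 -0.9] j6 -0.51
 roll units 0.0
 shift units [ 4.99 -0.65  2.41] x axis [-0.  1. -0.] y axis [1. 0. 0.]
t 15.9 tcp [ 451.3 -239.1  126.5] jawdeg 0.0 tilt [ 0. -0. -1.] w 55.3 F [-0.1 -0.2 -0.9] j6 -0.51
 roll units 0.0
 shift units [4.94 0.79 2.41] x axis [-0.  1. -0.] y axis [1. 0. 0.]
```

Now D.

```bash
python3 -m pendant '{"xyz":[[0.7,-0.1,0],[0.9,-0.1,0],[0.9,-0.1,0],[0.9,-0.1,0],[0.9,-0.1,0],[0.6,-0.1,0],[0.1,-0.05,0.3],[0,0,0.6],[0,0,0]],"roll":[0,0,0,0,0,0,0,0,0]}'; python3 - <<'E'
from h import *
to([419.5,11,6])
f=grab('top','t5');
p=f['pixels'].astype(int); m=((p[...,0]>100)&(p[...,1]<80)&(p[...,2]<90)).astype(np.uint8)
n,l,s,c=cv2.connectedComponentsWithStats(m)
for i in range(1,n):
  if s[i,4]>15: print(c[i],s[i,4],np.round(pt(f,*c[i],12)))
f=grab('wrist','w5'); print(proj(f,[418.5,10.5,14]))
E
```

```text
time: 17.02
tcp_pos: [416.3, 11.0, 79.0]
ee_rot: [-0.003, 0.707, 0.707, -0.003]
force: [0.0, -0.4, 0.6]
gripper_width: 55.7
t 17.02 tcp [416.3  11.   79. ] jawdeg 0.0 tilt [-0.007 -0.    -1.   ] w 55.7 F [ 0.  -0.4  0.6] j6 -0.0
 roll units 0.0
 shift units [0.   0.07 1.46] x axis [-0.  1. -0.] y axis [ 1.    0.   -0.01]
[175.94160584 125.19708029] 137 [821. 282.  12.]
[349.65217391 171.56521739] 184 [ 697. -206.   12.]
[349.85294118 258.40196078] 102 [ 457. -204.   12.]
[362.63207547 261.0754717 ] 106 [ 451. -238.   12.]
[275.65955568 222.99215942]
```

View pics/w5.png

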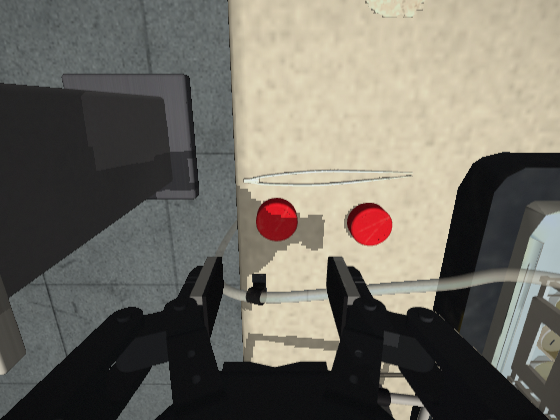

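```bash
python3 -m pendant '{"xyz":[[0.03,0,0.5],[0,0,0.6],[0,0,0.35],[0,0,0.06],[0,0,0]],"roll":[0,0,0,0,0]}' && python3 -m pendant '{"xyz":[[0,0,0],[0,0,0],[0,0,0],[0,0,0],[0,0,0]],"roll":[0,0,0,0,0]}' -1 40 && python3 -m pendant '{"xyz":[[0,0,-0.3],[0,0,-0.6],[0,0,-0.6],[0,0,-0.6],[0,0,-0.4],[0,0,0]],"roll":[0,0,0,0,0,0]}' && python3 -c "
from h import *
to(fr(T,Ty,(0,-25,18)))"
```

```text
time: 17.75
tcp_pos: [419.8, 12.2, 6.5]
ee_rot: [0.001, 0.707, 0.707, 0.001]
force: [-0.2, -0.3, 0.1]
gripper_width: 55.4
time: 18.38
tcp_pos: [419.6, 12.3, 6.9]
ee_rot: [0.001, 0.707, 0.707, 0.001]
force: [-0.7, -0.3, 6.0]
gripper_width: 29.2
time: 19.12
tcp_pos: [420.0, 12.4, 132.4]
ee_rot: [0.002, 0.707, 0.707, 0.002]
force: [0.3, -0.3, -0.2]
gripper_width: 28.6
t 19.12 tcp [420.   12.4 132.4] jawdeg 0.0 tilt [ 0.005 -0.    -1.   ] w 28.6 F [ 0.3 -0.3 -0.2] j6 0.0
 roll units 0.0
 shift units [-5.72  0.52  2.29] x axis [-0.  1. -0.] y axis [1. 0. 0.]
```

```bash
python3 -m pendant '{"xyz":[[-0.7,0.05,0],[-0.9,0.08,0],[-0.9,0.08,0],[-0.9,0.08,0],[-0.9,0.08,0],[-0.9,0.08,0],[-0.5,0.05,0],[0,0,0]],"roll":[0,0,0,0,0,0,0,0]}' && python3 -m pendant '{"xyz":[[0,0,0.5],[0,0,0.6],[0,0,0.6],[0,0,0.4],[0,0,0.2],[0,0,0]],"roll":[0,0,0,0,0,0]}' && python3 -m pendant '{"xyz":[[0,0,0],[0,0,0],[0,0,0],[0,0,0],[0,0,-0.3],[0,0,-0.6],[0,0,-0.6],[0,0,-0.6],[0,0,-0.1],[0,0,0]],"roll":[0,0,0,0,0,0,0,0,0,0]}' 0.3 40&& python3 -c "
from h import *
to([491,8,6])"
```

```text
time: 20.12
tcp_pos: [443.5, -273.8, 129.6]
ee_rot: [-0.001, 0.708, 0.706, -0.0]
force: [0.3, 1.5, 0.0]
gripper_width: 29.1
time: 20.88
tcp_pos: [442.8, -270.5, 18.2]
ee_rot: [-0.001, 0.707, 0.707, -0.0]
force: [-7.6, 5.1, 26.5]
gripper_width: 28.7
time: 22.12
tcp_pos: [443.8, -272.6, 125.9]
ee_rot: [0.0, 0.707, 0.707, 0.0]
force: [-0.8, 1.1, 0.0]
gripper_width: 55.7
t 22.12 tcp [ 443.8 -272.6  125.9] jawdeg 0.0 tilt [ 0. -0. -1.] w 55.7 F [-0.8  1.1  0. ] j6 -0.57
 roll units 0.0
 shift units [5.61 0.94 2.4 ] x axis [-0.  1. -0.] y axis [1. 0. 0.]
```

```bash
python3 -m pendant '{"xyz":[[0.7,0.1,0],[0.9,0.15,0],[0.9,0.15,0],[0.9,0.15,0],[0.9,0.15,0],[0.9,0.15,0],[0.4,0.1,0.3],[0,0,0.6],[0,0,0]],"roll":[0,0,0,0,0,0,0,0,0]}'; python3 - <<'E'
from h import *
to([491.5,8,6])
f=grab('top','t6');
p=f['pixels'].astype(int); m=((p[...,0]>100)&(p[...,1]<80)&(p[...,2]<90)).astype(np.uint8)
n,l,s,c=cv2.connectedComponentsWithStats(m)
for i in range(1,n):
  if s[i,4]>15: print(c[i],s[i,4],np.round(pt(f,*c[i],12)))
f2=grab('wrist','w6'); print(proj(f2,[490,7,14]))
import numpy as np
crop(f,'t6c',300,220,440,300,4)
a=cv2.imread('pics/t6c.png'); b=cv2.imread('pics/w6.png'); cv2.imwrite('pics/x6.png',np.vstack([a,b])[::1]); print(a.shape)
E
```

```text
time: 23.25
tcp_pos: [488.8, 7.7, 78.0]
ee_rot: [-0.003, 0.707, 0.707, -0.003]
force: [-0.3, 0.1, 0.9]
gripper_width: 55.3
t 23.25 tcp [488.8   7.7  78. ] jawdeg 0.0 tilt [-0.008 -0.    -1.   ] w 55.3 F [-0.3  0.1  0.9] j6 -0.01
 roll units 0.0
 shift units [0.01 0.06 1.44] x axis [-0.  1. -0.] y axis [ 1.    0.   -0.01]
[175.95555556 125.11111111] 135 [822. 282.  12.]
[349.62702703 171.61081081] 185 [ 696. -206.   12.]
[349.8019802  258.38613861] 101 [ 457. -204.   12.]
[377.80412371 261.45876289] 194 [ 450. -279.   12.]
[274.44845152 223.41683543]
(320, 560, 3)
```

View pics/t6c.png

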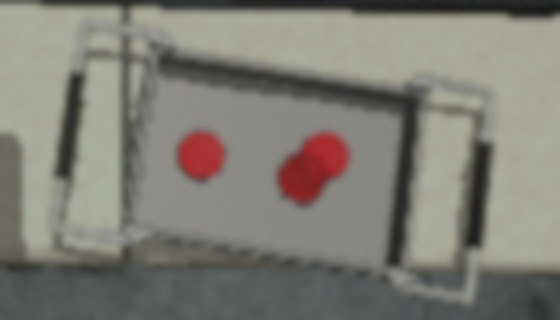

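View pics/w6.png

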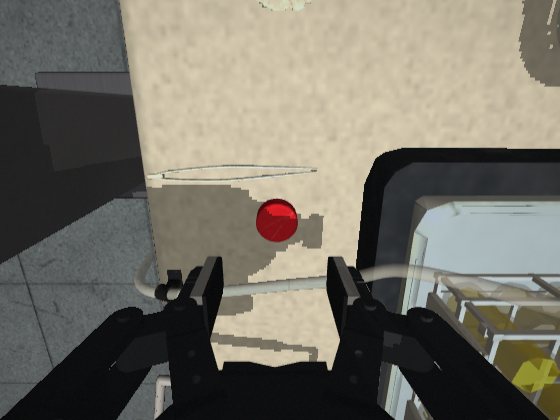

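```bash
python3 -m pendant '{"xyz":[[0.01,0,0.5],[0,0,0.6],[0,0,0.35],[0,0,0.03],[0,0,0]],"roll":[0,0,0,0,0]}' && python3 -m pendant '{"xyz":[[0,0,0],[0,0,0],[0,0,0],[0,0,0],[0,0,0]],"roll":[0,0,0,0,0]}' -1 40 && python3 -m pendant '{"xyz":[[0,0,-0.3],[0,0,-0.6],[0,0,-0.6],[0,0,-0.6],[0,0,-0.4],[0,0,0]],"roll":[0,0,0,0,0,0]}' && python3 -c "
from h import *
to([452,-237,30])"
```

```text
time: 23.98
tcp_pos: [492.4, 7.6, 7.8]
ee_rot: [0.001, 0.707, 0.707, 0.001]
force: [0.4, -0.5, 0.0]
gripper_width: 55.3
time: 24.6
tcp_pos: [492.1, 7.8, 8.0]
ee_rot: [0.001, 0.707, 0.707, 0.001]
force: [-1.2, -0.9, 5.6]
gripper_width: 28.4
time: 25.35
tcp_pos: [492.6, 7.9, 134.1]
ee_rot: [0.002, 0.707, 0.707, 0.002]
force: [0.5, -0.2, -0.1]
gripper_width: 28.1
t 25.35 tcp [492.6   7.9 134.1] jawdeg 0.0 tilt [ 0.005 -0.    -1.   ] w 28.1 F [ 0.5 -0.2 -0.1] j6 -0.01
 roll units 0.0
 shift units [-4.9  -0.82  2.08] x axis [-0.  1. -0.] y axis [1.   0.   0.01]
```

```bash
python3 -m pendant '{"xyz":[[-0.7,-0.1,0],[-0.9,-0.15,0],[-0.9,-0.15,0],[-0.9,-0.15,0],[-0.8,-0.15,0],[-0.6,-0.1,0],[-0.1,0,0],[0,0,0]],"roll":[0,0,0,0,0,0,0,0]}' && python3 -m pendant '{"xyz":[[0,0,0.5],[0,0,0.6],[0,0,0.5],[0,0,0.3],[0,0,0.1],[0,0,0]],"roll":[0,0,0,0,0,0]}' && python3 -m pendant '{"xyz":[[0,0,0],[0,0,0],[0,0,0],[0,0,0],[0,0,-0.3],[0,0,-0.6],[0,0,-0.6],[0,0,-0.6],[0,0,-0.3],[0,0,0]],"roll":[0,0,0,0,0,0,0,0,0,0]}' 0.3 40&& python3 - <<'E'
from h import *
to(fr(T,Ty,(0,132.8,160)),np.pi/2+Ty)
f=grab('side','s7'); crop(f,'s7c',200,220,280,330,6)
f2=grab('wrist','w7')
E
```

```text
time: 26.35
tcp_pos: [451.2, -236.7, 131.3]
ee_rot: [-0.001, 0.707, 0.707, 0.0]
force: [0.4, 0.4, 0.9]
gripper_width: 28.1
time: 27.1
tcp_pos: [451.9, -237.0, 32.1]
ee_rot: [0.0, 0.707, 0.707, 0.0]
force: [-0.3, -0.1, -0.1]
gripper_width: 28.1
time: 28.35
tcp_pos: [452.0, -237.4, 152.9]
ee_rot: [0.001, 0.707, 0.707, 0.0]
force: [-0.2, 0.0, -0.5]
gripper_width: 55.7
t 28.35 tcp [ 452.  -237.4  152.9] jawdeg 0.0 tilt [ 0.002 -0.001 -1.   ] w 55.7 F [-0.2  0.  -0.5] j6 -0.51
 roll units -16.33
 shift units [-0.    2.42 -0.14] x axis [-0.99  0.15 -0.  ] y axis [ 0.15  0.99 -0.  ]
```

View pics/w7.png

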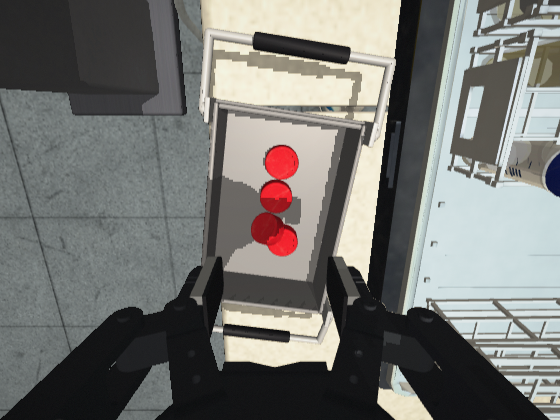

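View pics/s7c.png

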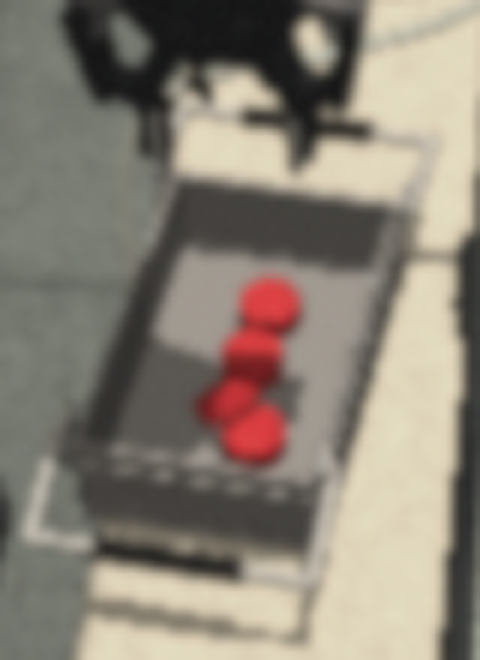

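All four caps are in the tote. I'll refine the tote's pose from the bar pixels in the wrist view, (301,47) and (256,333), and in the side view.

```bash
python3 - <<'E'
from h import *
import pickle
f=grab('wrist','w8'); f2=grab('side'); ft=grab('top')
a=pt(f,301,47,40.2); b=pt(f,256,333,40.2); d=a-b; print('wrist',a,b,np.linalg.norm(d),(a+b)/2,np.arctan2(-d[0],d[1]))
fs=pickle.load(open('f0.pkl','rb'))
# side crop s_c coords: left bar (325,482), right (232,773)
a=pt(f2,170+325/4,120+482/4,40.2); b=pt(f2,170+232/4,120+773/4,40.2); d=a-b; print('side',a,b,np.linalg.norm(d),(a+b)/2,np.arctan2(-d[0],d[1]))
E
```

```text
wrist [ 471.06870309 -110.32555689   40.2       ] [ 431.41363948 -380.2200219    40.2       ] 272.792130224548 [ 451.24117128 -245.2727894    40.2       ] -0.1458842361291947
side [ 470.32256157 -101.87406213   40.2       ] [ 433.15232988 -380.1688082    40.2       ] 280.76608023669417 [ 451.73744573 -241.02143516   40.2       ] -0.13277841799330506
```

```bash
python3 - <<'E'
from h import *
import pickle
fs=pickle.load(open('f0.pkl','rb'))
f=grab('wrist'); ft=fs['top'];s=fs['side']
L=[(ft,(317.4,251.4)),(s,(170+325/4,120+482/4)),(f,(301,47))]
Rr=[(ft,(420,268.6)),(s,(170+232/4,120+773/4)),(f,(256,333))]
for q in (L,Rr):
  for i,j in((0,1),(0,2),(1,2)): print(i,j,tri(*q[i],*q[j]))
# rim corners in side/top
E
```

```text
0 1 (array([ 470.56808167, -114.56166856,   52.90214455]), [array([-0.1, -0.6]), array([-0.5,  0.1])])
0 2 (array([ 468.34360038, -114.15149289,   62.1474315 ]), [array([-0. , -0.1]), array([-1.3,  0.1])])
1 2 (array([ 471.29764427, -111.82438869,   50.40311652]), [array([-0.2,  0. ]), array([ 1.6, -0.4])])
0 1 (array([ 432.33405921, -381.28022208,   41.44734336]), [array([-0.1, -0.4]), array([-0.4,  0.1])])
0 2 (array([ 431.5607657 , -382.68790457,   37.07782378]), [array([-0. ,  0.1]), array([0.5, 0.1])])
1 2 (array([ 432.55717778, -379.88323975,   39.82981997]), [array([-0.2, -0. ]), array([ 1.2, -0.1])])
```

```bash
sed -i 's/^T=.*/T=np.array([451,-249,0]); Ty=-0.143/' h.py; python3 -m pendant '{"xyz":[[0,0,0],[0,0,0],[0,0,0],[0,0,0],[0,0,0],[0,0,0],[0,0,0],[0,0,0],[0,0,0],[0,0,0]],"roll":[-1,-1,-1,-1,-1,-1,-1,-1,-1,-1]}' -0.25 && python3 -m pendant '{"xyz":[[0,0,0],[0,0,0],[0,0,0],[0,0,0],[0,0,0],[0,0,0],[0,0,0]],"roll":[-1,-1,-1,-1,-1,-1,-0.36]}' && python3 -c "
from h import *
to(fr(T,Ty,(0,135.7,53-19)),np.pi/2+Ty)"
```

```text
time: 29.9
tcp_pos: [451.2, -237.0, 151.1]
ee_rot: [-0.001, 0.341, 0.94, 0.0]
force: [-0.1, 0.7, -0.7]
gripper_width: 32.0
time: 30.78
tcp_pos: [451.3, -237.0, 151.2]
ee_rot: [-0.001, 0.071, 0.997, 0.0]
force: [0.1, -0.0, -1.2]
gripper_width: 32.0
t 30.77 tcp [ 451.3 -237.   151.2] jawdeg 81.9 tilt [-0.001  0.001 -1.   ] w 32.0 F [ 0.1 -0.  -1.2] j6 -1.93
 roll units 0.01
 shift units [-0.03  2.48  2.34] x axis [-0.99  0.14  0.  ] y axis [0.14 0.99 0.  ]
```

```bash
python3 -m pendant '{"xyz":[[0,0.5,0],[0,0.7,0],[0,0.8,0],[0,0.48,0],[0,0,0],[0,0,0]],"roll":[0,0,0,0,0,0]}' 0.0 && python3 -m pendant '{"xyz":[[0,0,0.4],[0,0,0.5],[0,0,0.5],[0,0,0]],"roll":[0,0,0,0]}' && python3 - <<'E'
from h import *
to(fr(T,Ty,(0,135.7,53-16)),np.pi/2+Ty)
grab('wrist','w9')
f=grab('side','s9'); crop(f,'s9c',200,180,300,280,6)
E
```

```text
time: 31.52
tcp_pos: [469.1, -114.9, 151.7]
ee_rot: [-0.0, 0.071, 0.997, -0.0]
force: [0.1, -0.3, 0.0]
gripper_width: 43.0
time: 32.02
tcp_pos: [467.7, -115.0, 80.3]
ee_rot: [-0.002, 0.072, 0.997, 0.0]
force: [0.5, 0.2, 0.0]
gripper_width: 42.5
t 32.02 tcp [ 467.7 -115.    80.3] jawdeg 81.7 tilt [-0.004  0.001 -1.   ] w 42.5 F [0.5 0.2 0. ] j6 -1.69
 roll units -0.02
 shift units [-0.05  0.01  0.87] x axis [-0.99  0.14  0.  ] y axis [0.14 0.99 0.  ]
```

View pics/s9c.png

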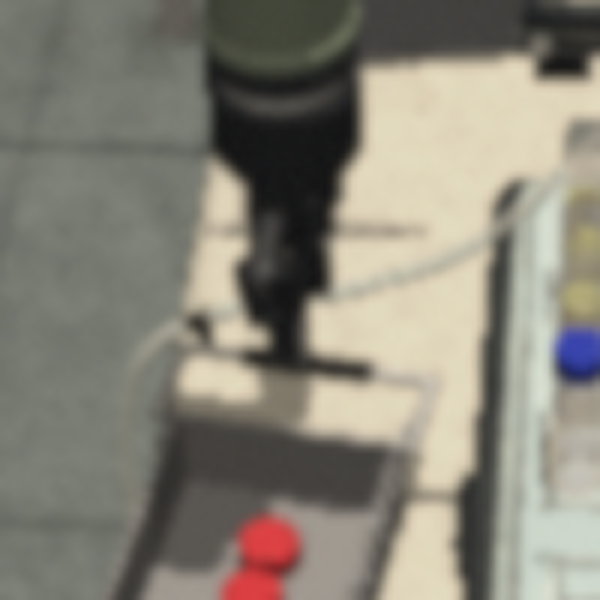

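View pics/w9.png

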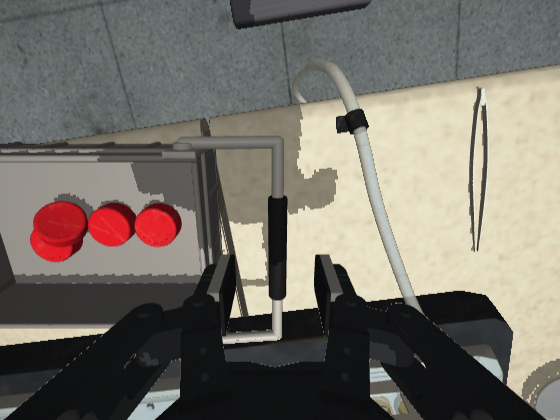

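```bash
python3 -m pendant '{"xyz":[[0,0,0.4],[0,0,0.35],[0,0,0.1],[0,0,0]],"roll":[0,0,0,0]}' && python3 -m pendant '{"xyz":[[0,0,0],[0,0,0],[0,0,0],[0,0,0],[0,0,0]],"roll":[0,0,0,0,0]}' -1 30 && python3 -c "
from h import *
to(fr(T,Ty,(0,84,110-16)),np.pi/2+Ty)"
```

```text
time: 32.62
tcp_pos: [469.7, -114.7, 40.0]
ee_rot: [0.001, 0.071, 0.997, -0.0]
force: [-0.2, 0.4, 1.1]
gripper_width: 42.5
time: 33.25
tcp_pos: [469.8, -113.8, 39.7]
ee_rot: [0.001, 0.072, 0.997, 0.0]
force: [1.8, 5.3, 1.6]
gripper_width: 10.7
t 33.25 tcp [ 469.8 -113.8   39.7] jawdeg 81.8 tilt [ 0.001  0.001 -1.   ] w 10.7 F [1.8 5.3 1.6] j6 -1.69
 roll units -0.01
 shift units [-0.01 -1.05 -1.09] x axis [-0.99  0.14 -0.  ] y axis [0.14 0.99 0.  ]
```

```bash
python3 -m pendant '{"xyz":[[0,-0.03,-0.36],[0,-0.15,-0.33],[0,-0.25,-0.26],[0,-0.33,-0.16],[0,-0.36,-0.03],[0,0,0]],"roll":[0,0,0,0,0,0]}' && python3 -c "
from h import *
to(fr(T,Ty,(0,80,110-14)),np.pi/2+Ty)"
```

```text
time: 34.0
tcp_pos: [461.7, -171.1, 98.3]
ee_rot: [0.001, 0.072, 0.997, -0.001]
force: [-1.4, 0.1, 12.9]
gripper_width: 10.5
t 34.0 tcp [ 461.7 -171.1   98.3] jawdeg 81.8 tilt [ 0.002 -0.002 -1.   ] w 10.5 F [-1.4  0.1 12.9] j6 -1.8
 roll units -0.0
 shift units [-0.01  0.03  0.05] x axis [-0.99  0.14 -0.  ] y axis [ 0.14  0.99 -0.  ]
```

```bash
python3 -m pendant '{"xyz":[[0,-0.34,0.1],[0,-0.3,0.21],[0,-0.21,0.3],[0,-0.09,0.31],[0,0,0.15],[0,0,0.06],[0,0,0]],"roll":[0,0,0,0,0,0,0]}' && python3 -c "
from h import *
to(fr(T,Ty,(0,32,58-14)),np.pi/2+Ty)"
```

```text
time: 34.88
tcp_pos: [455.4, -216.6, 43.3]
ee_rot: [0.001, 0.071, 0.997, -0.001]
force: [-5.9, 6.9, 36.0]
gripper_width: 10.5
t 34.88 tcp [ 455.4 -216.6   43.3] jawdeg 81.8 tilt [ 0.003 -0.001 -1.   ] w 10.5 F [-5.9  6.9 36. ] j6 -1.89
 roll units 0.0
 shift units [-0.   -0.01 -0.01] x axis [-0.99  0.14 -0.  ] y axis [ 0.14  0.99 -0.  ]
```

```bash
python3 -m pendant '{"xyz":[[0,0,0],[0,0,0],[0,0,0],[0,0,-0.5],[0,0,-0.7],[0,0,-0.7],[0,0,-0.3],[0,0,0]],"roll":[0,0,0,0,0,0,0,0]}' -0.1 && python3 - <<'E'
from h import *
to(fr(T,Ty,(0,-132.8,40.2-15)),np.pi/2+Ty)
f=grab('side','s10'); crop(f,'s10c',200,180,300,310,5)
E
```

```text
time: 35.88
tcp_pos: [454.7, -216.6, 149.9]
ee_rot: [0.0, 0.071, 0.997, -0.0]
force: [0.2, -0.1, 0.7]
gripper_width: 38.3
t 35.88 tcp [ 454.7 -216.6  149.9] jawdeg 81.8 tilt [ 0.001 -0.001 -1.   ] w 38.3 F [ 0.2 -0.1  0.7] j6 -1.9
 roll units 0.0
 shift units [-0.02 -3.31  2.49] x axis [-0.99  0.14 -0.  ] y axis [ 0.14  0.99 -0.  ]
```

View pics/s10c.png

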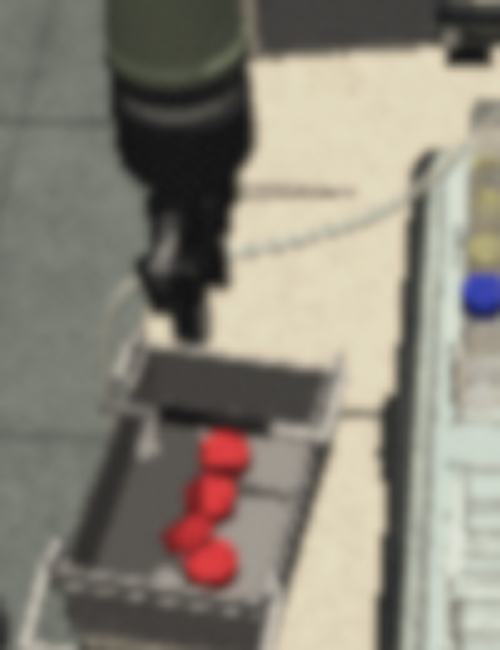

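Left bail is in: its black bar sits level across the tote top at crop (215,418). Now the right bail.

```bash
python3 -m pendant '{"xyz":[[0,-0.5,0],[0,-0.8,0],[0,-0.8,0],[0,-0.8,0],[0,-0.41,0],[0,0,0.4],[0,0,0.6],[0,0,0.4],[0,0,0],[0,0,0]],"roll":[0,0,0,0,0,0,0,0,0,0]}' 0 && python3 - <<'E'
from h import *
to(fr(T,Ty,(0,-132.8,40.2-15)),np.pi/2+Ty)
grab('wrist','w11')
E
```

```text
time: 37.17
tcp_pos: [431.3, -380.1, 80.1]
ee_rot: [0.0, 0.071, 0.997, -0.0]
force: [0.0, 0.6, 0.6]
gripper_width: 42.6
t 37.17 tcp [ 431.3 -380.1   80.1] jawdeg 81.8 tilt [ 0. -0. -1.] w 42.6 F [0.  0.6 0.6] j6 -2.17
 roll units 0.0
 shift units [-0.02 -0.    1.1 ] x axis [-0.99  0.14 -0.  ] y axis [ 0.14  0.99 -0.  ]
```

View pics/w11.png

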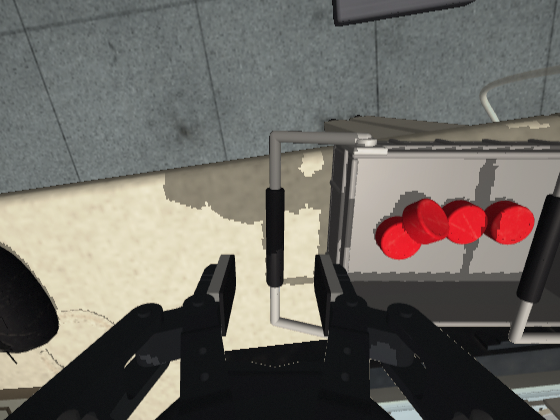

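```bash
python3 -m pendant '{"xyz":[[0,0,0.4],[0,0,0.4],[0,0,0.3],[0,0,0]],"roll":[0,0,0,0]}' && python3 -m pendant '{"xyz":[[0,0,0],[0,0,0],[0,0,0],[0,0,0],[0,0,0]],"roll":[0,0,0,0,0]}' -1 30 && python3 -m pendant '{"xyz":[[0,-0.06,-0.36],[0,0.06,-0.36],[0,0.18,-0.31],[0,0.28,-0.23],[0,0.34,-0.12],[0,0,0]],"roll":[0,0,0,0,0,0]}' && python3 -c "
from h import *
to(fr(T,Ty,(0,-92.8,109-14)),np.pi/2+Ty)"
```

```text
time: 37.72
tcp_pos: [430.6, -379.8, 24.3]
ee_rot: [-0.001, 0.071, 0.997, 0.0]
force: [0.3, 0.0, 1.4]
gripper_width: 42.5
time: 38.35
tcp_pos: [431.5, -379.9, 25.2]
ee_rot: [0.001, 0.072, 0.997, 0.0]
force: [2.8, 4.6, 3.6]
gripper_width: 10.7
time: 39.1
tcp_pos: [437.2, -344.1, 97.9]
ee_rot: [0.002, 0.07, 0.998, -0.005]
force: [-5.3, -6.3, 15.3]
gripper_width: 10.9
t 39.1 tcp [ 437.2 -344.1   97.9] jawdeg 82.0 tilt [ 0.003 -0.01  -1.   ] w 10.9 F [-5.3 -6.3 15.3] j6 -2.11
 roll units 0.03
 shift units [-0.    0.07  0.06] x axis [-0.99  0.14 -0.  ] y axis [ 0.14  0.99 -0.01]
```

```bash
python3 -m pendant '{"xyz":[[0,0.38,0.03],[0,0.36,0.14],[0,0.28,0.24],[0,0.18,0.32],[0,0.06,0.3],[0,0,0.12],[0,0,0]],"roll":[0,0,0,0,0,0,0]}' && python3 -c "
from h import *
to(fr(T,Ty,(0,-32,58-14)),np.pi/2+Ty)"
```

```text
time: 39.98
tcp_pos: [446.7, -279.9, 40.2]
ee_rot: [0.002, 0.071, 0.997, -0.002]
force: [-6.5, 0.7, 29.8]
gripper_width: 10.5
t 39.98 tcp [ 446.7 -279.9   40.2] jawdeg 81.8 tilt [ 0.003 -0.004 -1.   ] w 10.5 F [-6.5  0.7 29.8] j6 -2.01
 roll units 0.01
 shift units [ 0.   -0.02 -0.08] x axis [-0.99  0.14 -0.  ] y axis [ 0.14  0.99 -0.  ]
```

Release, lift, and go high.

```bash
python3 -m pendant '{"xyz":[[0,0,0],[0,0,0],[0,0,0],[0,0,-0.5],[0,0,-0.8],[0,0,-0.8],[0,0,-0.8],[0,0,-0.5],[0,0,0]],"roll":[0,0,0,0,0,0,0,0,0]}' -0.1 && python3 - <<'E'
from h import *
to([380,260,220],Cy)
f=grab('side','s12'); crop(f,'s12c',200,180,300,310,5)
E
```

```text
time: 41.1
tcp_pos: [446.4, -278.7, 207.6]
ee_rot: [0.001, 0.071, 0.997, -0.001]
force: [-0.5, 0.0, -0.2]
gripper_width: 38.7
t 41.1 tcp [ 446.4 -278.7  207.6] jawdeg 81.8 tilt [ 0.003 -0.002 -1.   ] w 38.7 F [-0.5  0.  -0.2] j6 -2.01
 roll units 14.78
 shift units [10.85  0.17 -0.27] x axis [-0.14  0.99 -0.  ] y axis [0.99 0.14 0.  ]
```

View pics/s12c.png

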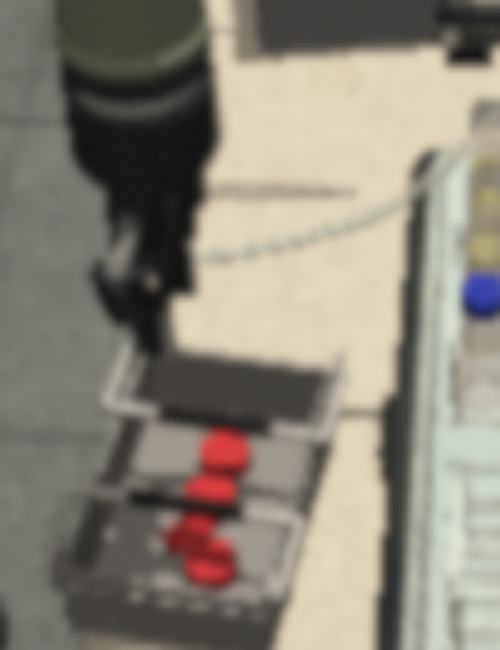

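```bash
python3 -m pendant '{"xyz":[[0,0,0],[0,0,0],[0,0,0],[0,0,0],[0,0,0],[0,0,0],[0,0,0],[0,0,0],[0,0,0],[0,0,0]],"roll":[1,1,1,1,1,1,1,1,1,1]}' && python3 -m pendant '{"xyz":[[0,0,0],[0,0,0],[0,0,0],[0,0,0],[0,0,0],[0,0,0]],"roll":[1,1,1,1,0.78,0]}' && python3 - <<'E'
from h import *
import pickle
fs=pickle.load(open('f0.pkl','rb'))
lb=tri(fs['top'],(161.3,280),fs['side'],(170+277/4,120+148/4)); print(lb)
to([386,273,75],Cy)
E
```

```text
time: 42.4
tcp_pos: [444.6, -277.6, 203.9]
ee_rot: [-0.002, 0.487, 0.873, 0.0]
force: [-0.4, -1.1, -0.2]
gripper_width: 38.3
time: 43.15
tcp_pos: [444.8, -277.7, 204.3]
ee_rot: [-0.002, 0.656, 0.754, -0.0]
force: [-0.2, 0.8, 0.3]
gripper_width: 38.3
(array([388.6407506 , 273.38732915,  92.54235098]), [array([-0.3, -1.2]), array([-0.9,  0.2])])
t 43.15 tcp [ 444.8 -277.7  204.3] jawdeg 8.0 tilt [-0.003  0.002 -1.   ] w 38.3 F [-0.2  0.8  0.3] j6 -0.72
 roll units 0.01
 shift units [11.06  0.36  2.61] x axis [-0.14  0.99  0.  ] y axis [ 0.99  0.14 -0.  ]
```

```bash
python3 -m pendant '{"xyz":[[0.8,0,0],[0.9,0.04,0],[0.9,0.04,0],[0.9,0.04,0],[0.9,0.04,0],[0.9,0.04,0],[0.9,0.04,0],[0.9,0.04,0],[0.9,0.04,0],[0.9,0.04,0]],"roll":[0,0,0,0,0,0,0,0,0,0]}' 0 && python3 -m pendant '{"xyz":[[0.9,0,0],[0.9,0,0],[0.36,0,0],[0,0,0.6],[0,0,0.6],[0,0,0]],"roll":[0,0,0,0,0,0]}' && python3 - <<'E'
from h import *
to([387,273,75],Cy)
f=grab('wrist','w13'); print(proj(f,[387,273.4,89]))
E
```

```text
time: 44.4
tcp_pos: [401.4, 166.3, 205.4]
ee_rot: [-0.0, 0.656, 0.755, -0.001]
force: [1.0, -0.3, 0.1]
gripper_width: 42.5
time: 45.15
tcp_pos: [385.7, 270.3, 144.1]
ee_rot: [-0.001, 0.657, 0.754, -0.003]
force: [0.4, -1.1, 0.4]
gripper_width: 42.9
t 45.15 tcp [385.7 270.3 144.1] jawdeg 7.9 tilt [-0.005 -0.004 -1.   ] w 42.9 F [ 0.4 -1.1  0.4] j6 0.45
 roll units 0.0
 shift units [0.06 0.04 1.38] x axis [-0.14  0.99 -0.  ] y axis [ 0.99  0.14 -0.01]
[276.96622914 224.30706436]
```

View pics/w13.png

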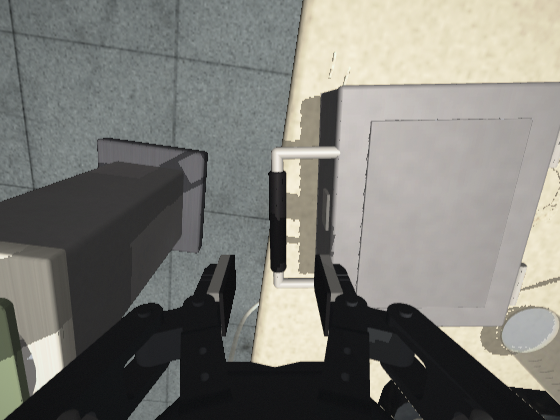

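```bash
python3 -m pendant '{"xyz":[[0.04,0.01,0.3],[0,0,0.4],[0,0,0.4],[0,0,0.28],[0,0,0]],"roll":[0,0,0,0,0]}' -0.3 && python3 -m pendant '{"xyz":[[0,0,0],[0,0,0],[0,0,0],[0,0,0],[0,0,0]],"roll":[0,0,0,0,0]}' -1 40
```

```text
time: 45.82
tcp_pos: [387.2, 273.7, 76.6]
ee_rot: [-0.0, 0.657, 0.754, -0.001]
force: [-0.0, -0.0, 0.9]
gripper_width: 30.0
time: 46.45
tcp_pos: [387.0, 274.1, 77.9]
ee_rot: [-0.0, 0.657, 0.754, -0.0]
force: [-5.7, 0.7, 5.9]
gripper_width: 10.3
```

```bash
python3 -m pendant '{"xyz":[[0,0.05,-0.54],[0,0.13,-0.52],[0,0.21,-0.5],[0,0.28,-0.46],[0,0.34,-0.41],[0,0,0]],"roll":[0,0,0,0,0,0]}' && python3 -c "
from h import *
to(fr(C,Cy,(70-129.1,-1.5,85+125.5-12)),Cy)"
```

```text
time: 47.2
tcp_pos: [435.2, 281.5, 201.1]
ee_rot: [-0.003, 0.657, 0.754, -0.001]
force: [-13.1, 1.4, 10.1]
gripper_width: 10.1
t 47.2 tcp [435.2 281.5 201.1] jawdeg 7.9 tilt [-0.005  0.002 -1.   ] w 10.1 F [-13.1   1.4  10.1] j6 0.41
 roll units -0.01
 shift units [-0.05  0.01  0.05] x axis [-0.14  0.99  0.  ] y axis [ 0.99  0.14 -0.  ]
```

```bash
python3 -m pendant '{"xyz":[[0,0.4,-0.36],[0,0.45,-0.29],[0,0.49,-0.22],[0,0.52,-0.15],[0,0.54,-0.07],[0,0.54,0.01],[0,0,0]],"roll":[0,0,0,0,0,0,0]}' && python3 -c "
from h import *
to(fr(C,Cy,(70+18.2,-1.5,85+179-12)),Cy)"
```

```text
time: 48.08
tcp_pos: [586.4, 304.0, 254.3]
ee_rot: [0.0, 0.657, 0.754, 0.005]
force: [-0.5, 5.6, 4.2]
gripper_width: 10.1
t 48.08 tcp [586.4 304.  254.3] jawdeg 7.9 tilt [ 0.007  0.006 -1.   ] w 10.1 F [-0.5  5.6  4.2] j6 0.32
 roll units 0.0
 shift units [-0.07 -0.1   0.05] x axis [-0.14  0.99  0.01] y axis [0.99 0.14 0.01]
```

```bash
python3 -m pendant '{"xyz":[[0,0.4,0.06],[0,0.15,0.05],[0,0.05,0.01],[0,0,0]],"roll":[0,0,0,0]}' && python3 -c "
from h import *
to(fr(C,Cy,(70+53,-1.5,85+172-12)),Cy)"
```

```text
time: 48.58
tcp_pos: [614.3, 308.0, 248.3]
ee_rot: [-0.0, 0.656, 0.754, 0.004]
force: [-0.5, 6.6, 3.4]
gripper_width: 10.1
t 48.58 tcp [614.3 308.  248.3] jawdeg 7.9 tilt [ 0.005  0.006 -1.   ] w 10.1 F [-0.5  6.6  3.4] j6 0.31
 roll units 0.01
 shift units [-0.08  0.03  0.07] x axis [-0.14  0.99  0.01] y axis [0.99 0.14 0.01]
```

```bash
python3 -m pendant '{"xyz":[[0,0.06,0.03],[0,0,0]],"roll":[0,0]}' && python3 -m pendant '{"xyz":[[0,0,0],[0,0,0],[0,0,0],[0,0,-0.4],[0,0,-0.8],[0,0,-0.4],[0,0,0]],"roll":[0,0,0,0,0,0,0]}' 0 && python3 - <<'E'
from h import *
to(fr(C,Cy,(0,0,160)),Cy)
f=grab('side','s14'); crop(f,'s14c',200,60,350,210,5)
E
```

```text
time: 48.82
tcp_pos: [617.4, 308.5, 247.4]
ee_rot: [0.0, 0.656, 0.754, 0.004]
force: [0.3, 6.9, 5.2]
gripper_width: 10.3
time: 49.7
tcp_pos: [616.5, 305.8, 327.0]
ee_rot: [0.001, 0.657, 0.754, 0.002]
force: [0.0, 0.6, -0.4]
gripper_width: 43.0
t 49.7 tcp [616.5 305.8 327. ] jawdeg 7.9 tilt [ 0.004  0.001 -1.   ] w 43.0 F [ 0.   0.6 -0.4] j6 0.31
 roll units -0.0
 shift units [ 0.   -2.48  3.33] x axis [-0.14  0.99  0.  ] y axis [0.99 0.14 0.  ]
```

View pics/s14c.png

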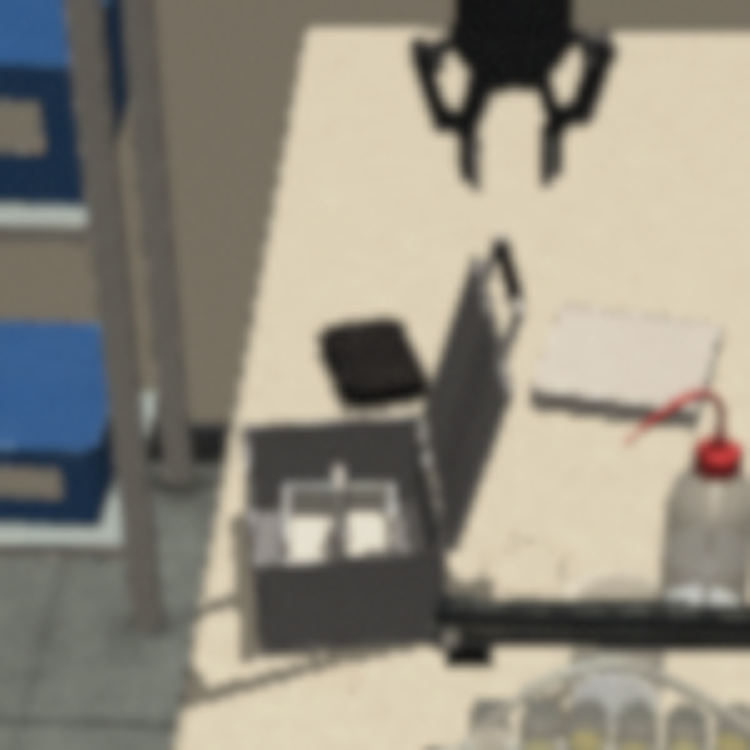

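```bash
python3 -m pendant '{"xyz":[[0,-0.6,0],[-0.3,-0.7,0],[-0.3,-0.7,0.3],[-0.3,-0.48,0.6],[-0.3,0,0.6],[0,0,0],[0,0,0]],"roll":[0,0,0,0,0,0,0]}' && python3 - <<'E'
from h import *
to(fr(C,Cy,(0,0,66-19)),Cy)
f=grab('wrist','w15'); t=grab('top','t15'); crop(t,'t15c',100,170,220,290,6)
E
```

```text
time: 50.62
tcp_pos: [501.7, 229.7, 250.6]
ee_rot: [0.0, 0.657, 0.754, 0.0]
force: [0.0, 0.3, 1.5]
gripper_width: 42.5
t 50.62 tcp [501.7 229.7 250.6] jawdeg 7.9 tilt [ 0.  0. -1.] w 42.5 F [0.  0.3 1.5] j6 0.27
 roll units -0.0
 shift units [1.19 0.02 4.07] x axis [-0.14  0.99  0.  ] y axis [0.99 0.14 0.  ]
```

View pics/w15.png

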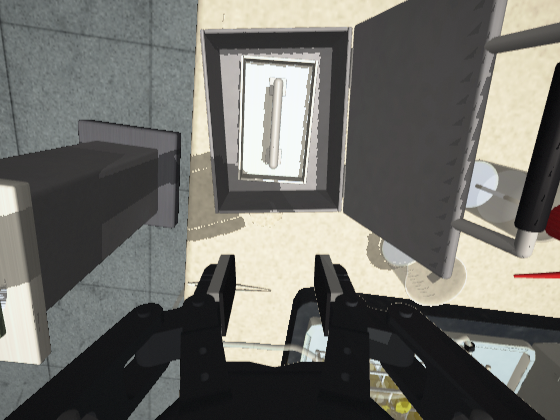

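View pics/t15c.png

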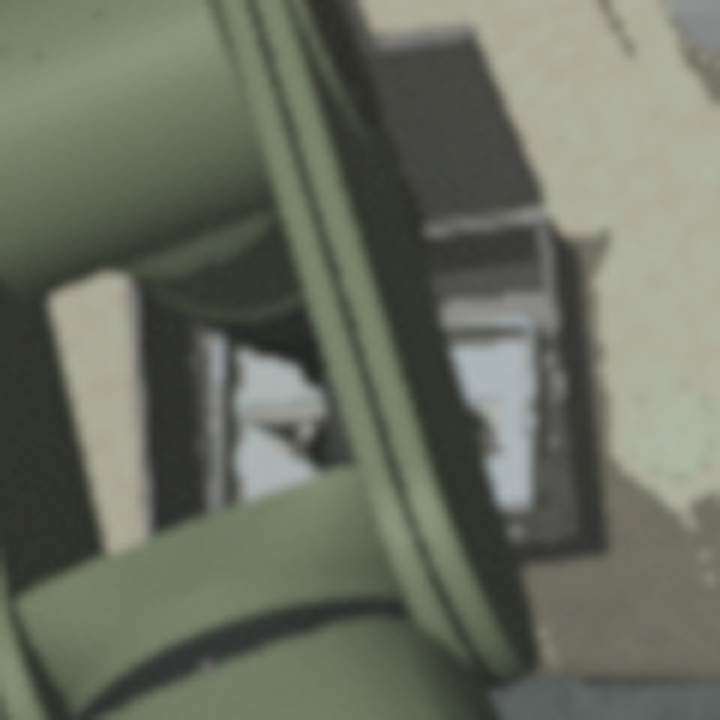

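```bash
python3 - <<'E'
from h import *
f=grab('wrist'); crop(f,'w15c',190,20,370,220,4)
a=pt(f,279,80,66);b=pt(f,273.5,166,66); d=a-b; print(a,b,np.linalg.norm(d),(a+b)/2,'yaw',np.arctan2(-d[0],d[1]))
cs=[pt(f,*q,85) for q in [(204,30),(351,27),(342,208),(219,211)]]; print(np.round(cs,1),np.mean(cs,0)); e=cs[0]-cs[3]; e2=cs[1]-cs[2];print([np.arctan2(-x[0],x[1]) for x in(e,e2)])
E
```

```text
[492.05126351 338.77254273  66.        ] [498.64691329 250.28200016  66.        ] 88.73600577513784 [495.3490884  294.52727144  66.        ] yaw 0.07439751350609762
[[417.9 369.5  85. ]
 [550.7 390.5  85. ]
 [579.5 218.   85. ]
 [445.3 195.8  85. ]] [498.36092069 293.47406805  85.        ]
[np.float64(0.1566335539845994), np.float64(0.16510197652227288)]
```

View pics/w15c.png

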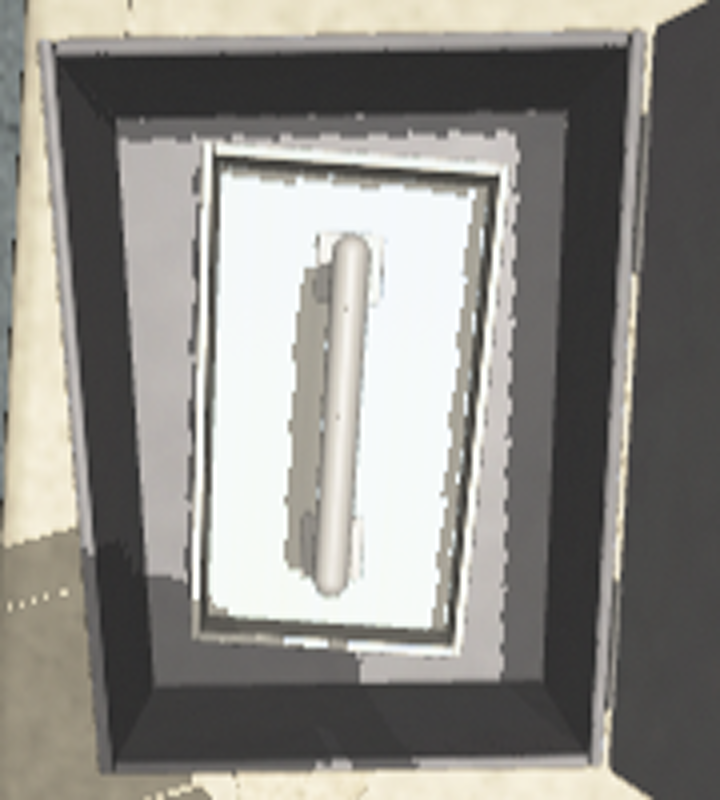

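```bash
python3 -m pendant '{"xyz":[[0.3,0,0],[0.5,0,0],[0.4,0,0],[0,0,0.4],[0,0,0.7],[0,0,0.7],[0,0,0.4],[0,0,0]],"roll":[0.66,0,0,0,0,0,0,0]}' && python3 - <<'E'
from h import *
to([494,291.5,51],0.08)
f=grab('wrist','w16')
E
```

```text
time: 51.78
tcp_pos: [494.9, 289.0, 139.0]
ee_rot: [-0.0, 0.678, 0.735, -0.002]
force: [-0.2, -0.3, -0.3]
gripper_width: 42.9
t 51.77 tcp [494.9 289.  139. ] jawdeg 4.6 tilt [-0.003 -0.002 -1.   ] w 42.9 F [-0.2 -0.3 -0.3] j6 0.43
 roll units 0.01
 shift units [ 0.05 -0.01  1.76] x axis [-0.08  1.   -0.  ] y axis [ 1.    0.08 -0.  ]
```

View pics/w16.png

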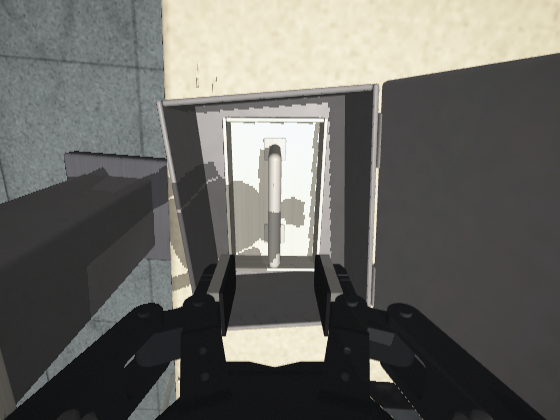

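```bash
python3 -c "
from h import *
f=grab('wrist'); print(pt(f,275,149,66),pt(f,275,265,66),pt(f,275,207,66))"; python3 -m pendant '{"xyz":[[0.05,0,0.4],[0,0,0.6],[0,0,0.5],[0,0,0.26],[0,0,0]],"roll":[0,0,0,0,0]}'; python3 -m pendant '{"xyz":[[0,0,0],[0,0,0],[0,0,0],[0,0,0],[0,0,0],[0,0,0]],"roll":[0,0,0,0,0,0]}' -1 80
```

```text
[491.86044158 343.45317768  66.        ] [499.6547521  248.48521873  66.        ] [495.49749788 299.13831339  66.        ]
time: 52.5
tcp_pos: [495.6, 291.6, 52.5]
ee_rot: [0.0, 0.678, 0.735, 0.0]
force: [0.1, -0.1, 0.6]
gripper_width: 42.9
time: 53.25
tcp_pos: [495.7, 291.7, 53.3]
ee_rot: [0.0, 0.678, 0.735, 0.001]
force: [-1.8, -0.9, 6.8]
gripper_width: 6.9
```

```bash
python3 -m pendant '{"xyz":[[0,0,-0.2],[0,0,-0.4],[0,0,-0.5],[0,0,-0.5],[0,0,-0.5],[0,0,-0.5],[0,0,-0.3],[0,0,-0.1],[0,0,0],[0,0,0]],"roll":[0,0,0,0,0,0,0,0,0,0]}'; python3 - <<'E'
from h import *
to(fr(T,Ty,(0,0,220)),Ty)
f=grab('wrist','w17'); s=grab('side','s17'); crop(s,'s17c',200,40,350,200,5)
E
```

```text
time: 54.5
tcp_pos: [494.9, 291.2, 201.2]
ee_rot: [-0.0, 0.678, 0.735, -0.001]
force: [0.0, 1.3, -3.6]
gripper_width: 7.2
t 54.5 tcp [494.9 291.2 201.2] jawdeg 4.6 tilt [-0.002 -0.001 -1.   ] w 7.2 F [ 0.   1.3 -3.6] j6 0.43
 roll units 2.56
 shift units [-10.82   0.67  -0.36] x axis [ 0.14  0.99 -0.  ] y axis [ 0.99 -0.14 -0.  ]
```

View pics/s17c.png

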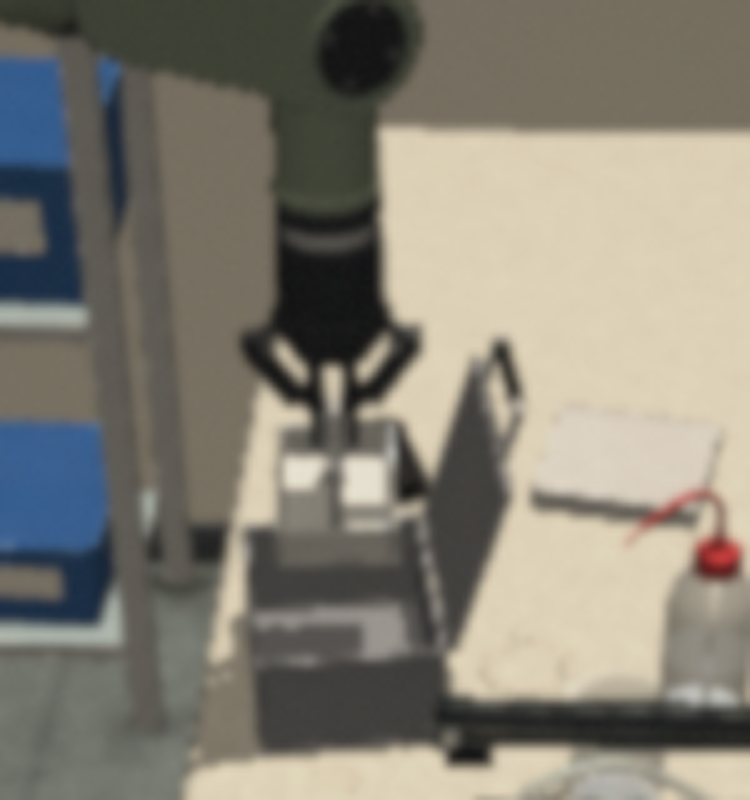

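View pics/w17.png

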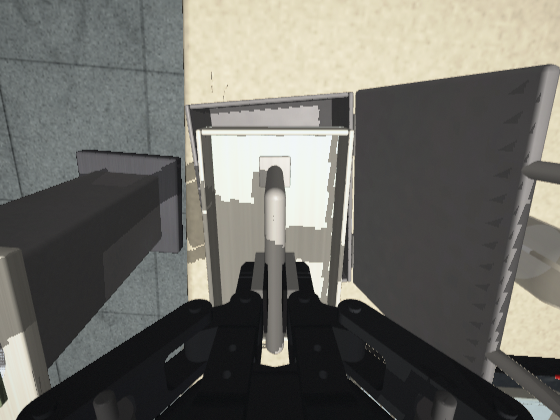

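```bash
python3 -c "
from h import *
f=grab('wrist'); 
for v in (163,170,190): print(v,pt(f,275,v,217))
o,p,R=pose();print(p)"; python3 -m pendant '{"xyz":[[0,0,0],[0,0,0],[0,0,0],[-0.3,0.03,0],[-0.5,0.03,0],[-0.6,0.04,0],[-0.7,0.04,0],[-0.7,0.04,0],[-0.7,0.04,0],[-0.7,0.04,0]],"roll":[0.9,0.9,0.76,0,0,0,0,0,0,0]}' - 120; python3 -c "
from h import *
to(fr(T,Ty,(0,0,200)),Ty)"
```

```text
163 [490.64228705 351.46662948 217.        ]
170 [490.89112834 348.41816993 217.        ]
190 [491.62380988 339.44236858 217.        ]
[495.09068286 291.30749799 201.52589862]
time: 55.9
tcp_pos: [477.6, 79.8, 202.3]
ee_rot: [0.0, 0.755, 0.655, -0.0]
force: [0.0, -0.2, -2.5]
gripper_width: 5.7
t 55.9 tcp [477.6  79.8 202.3] jawdeg -8.1 tilt [-0.    -0.001 -1.   ] w 5.7 F [ 0.  -0.2 -2.5] j6 0.28
 roll units 0.01
 shift units [-6.58  0.41  0.05] x axis [ 0.14  0.99 -0.  ] y axis [ 0.99 -0.14  0.  ]
```

```bash
python3 -m pendant '{"xyz":[[-0.7,0.04,0],[-0.8,0.04,0],[-0.8,0.05,0],[-0.8,0.05,0],[-0.8,0.05,0],[-0.8,0.05,0],[-0.8,0.05,0],[-0.6,0.04,0],[-0.3,0.04,0],[0,0,0]],"roll":[0,0,0,0,0,0,0,0,0,0]}';  python3 - <<'E'
from h import *
to(fr(T,Ty,(0,0,111)),Ty)
f=grab('wrist','w18'); s=grab('side','s18'); crop(s,'s18c',190,160,310,300,5)
t=grab('top','t18'); crop(t,'t18c',300,190,440,300,5)
E
```

```text
time: 57.15
tcp_pos: [452.6, -238.4, 202.2]
ee_rot: [-0.0, 0.756, 0.654, 0.0]
force: [-0.5, 0.8, -3.2]
gripper_width: 5.4
t 57.15 tcp [ 452.6 -238.4  202.2] jawdeg -8.3 tilt [-0.  0. -1.] w 5.4 F [-0.5  0.8 -3.2] j6 -0.36
 roll units -0.01
 shift units [-0.22 -0.    1.82] x axis [0.14 0.99 0.  ] y axis [ 0.99 -0.14 -0.  ]
```

View pics/s18c.png

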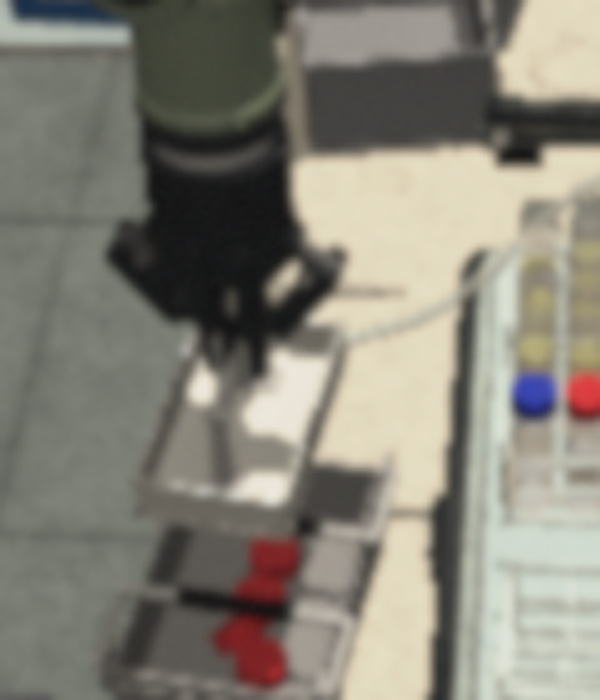

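View pics/t18c.png

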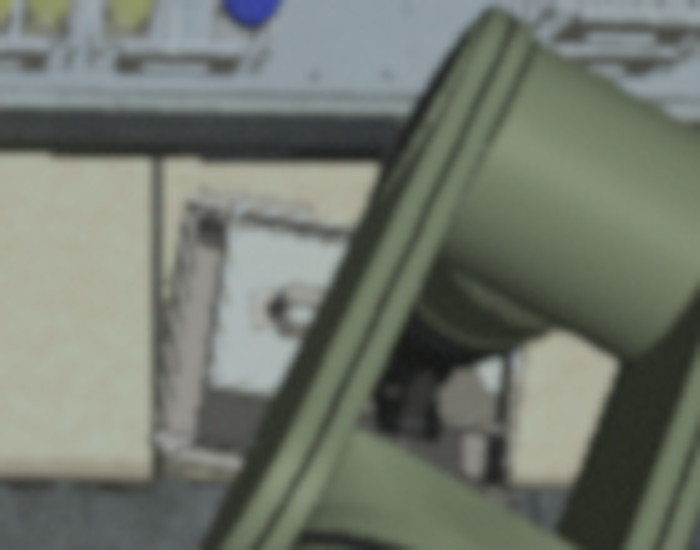

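View pics/w18.png

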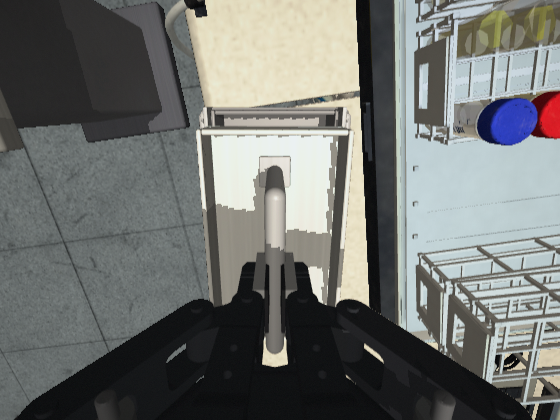

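```bash
python3 - <<'E'
from h import *
f=grab('wrist'); s=grab('side'); t=grab('top'); o,p,R=pose()
x=R[:,0]
def rel(P): d=P-p; return np.round([d@R[:,0],d@R[:,1]],1)
print('wrist far rim',rel(pt(f,275,129,183)))
for q in [(142,490),(302,508),(195,328),(347,335)]: print('side',rel(pt(s,190+q[0]/5,160+q[1]/5,183)))
for q in [(200,205),(510,350)]: print('top far-left',rel(pt(t,300+q[0]/5,190+q[1]/5,183)))
crop(s,'s19c',205,210,275,280,9)
crop(t,'t19c',320,215,420,295,7)
E
```

```text
wrist far rim [72.2  0.1]
side [-74.8 -33.3]
side [-71.4  53.3]
side [ 49.4 -39. ]
side [59.8 47.6]
top far-left [85.9 37.8]
top far-left [-64.2  -6. ]
```

View pics/s19c.png

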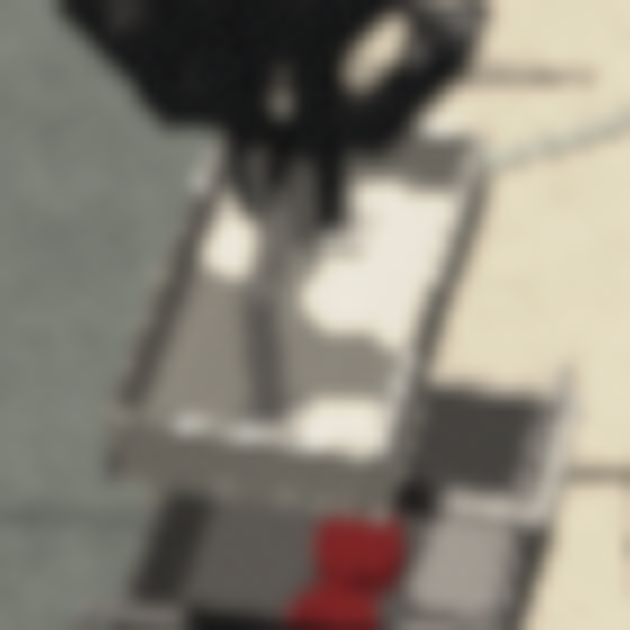

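```bash
python3 -m pendant '{"xyz":[[-0.1,0,0],[-0.12,0,0],[0,0,0.3],[0,0,0.4],[0,0,0.4],[0,0,0.3],[0,0,0.2],[0,0,0.05],[0,0,0],[0,0,0]],"roll":[0,0,0,0,0,0,0,0,0,0]}'; python3 -c "
from h import *
to(fr(T,Ty,(0,0,113)),Ty)"
```

```text
time: 58.7
tcp_pos: [451.9, -249.0, 120.4]
ee_rot: [0.001, 0.756, 0.655, 0.0]
force: [1.4, -0.3, -2.9]
gripper_width: 5.6
t 58.7 tcp [ 451.9 -249.   120.4] jawdeg -8.2 tilt [ 0.001 -0.001 -1.   ] w 5.6 F [ 1.4 -0.3 -2.9] j6 -0.38
 roll units 0.0
 shift units [-0.   -0.02  0.15] x axis [ 0.14  0.99 -0.  ] y axis [ 0.99 -0.14  0.  ]
```

```bash
python3 -m pendant '{"xyz":[[0,0,0.04],[0,0,0.04],[0,0,0.04],[0,0,0]],"roll":[0,0,0,0]}';python3 -m pendant '{"xyz":[[0,0,0.04],[0,0,0]],"roll":[0,0]}'; python3 -m pendant '{"xyz":[[0,0,0.03],[0,0,0]],"roll":[0,0]}'
```

```text
time: 59.2
tcp_pos: [451.4, -248.8, 113.7]
ee_rot: [-0.0, 0.756, 0.655, -0.0]
force: [-0.6, 0.4, -2.4]
gripper_width: 5.3
time: 59.45
tcp_pos: [451.5, -248.9, 113.4]
ee_rot: [0.0, 0.756, 0.655, 0.0]
force: [-3.7, 1.3, 7.6]
gripper_width: 5.5
time: 59.7
tcp_pos: [451.6, -249.0, 113.2]
ee_rot: [0.001, 0.756, 0.655, 0.0]
force: [-4.9, 2.5, 17.0]
gripper_width: 5.6
```

```bash
python3 -m pendant '{"xyz":[[0,0,-0.04],[0,0,0],[0,0,0],[0,0,0],[0,0,0],[0,0,-0.2],[0,0,-0.5],[0,0,-0.7],[0,0,-0.7],[0,0,-0.7]],"roll":[0,0,0,0,0,0,0,0,0,0]}' 0 40; python3 -m pendant '{"xyz":[[0.3,0,-0.3],[0.7,0,0],[0.9,0,0],[0.9,0,0],[0.9,0,0],[0.6,0,0],[0,0,0]],"roll":[0,0,0,0,0,0,0]}'; python3 - <<'E'
from h import *
to(None,Cy)
s=grab('side','s20'); crop(s,'s20c',190,190,310,310,5)
t=grab('top','t20'); crop(t,'t20c',300,205,440,305,5)
E
```

```text
time: 60.95
tcp_pos: [451.4, -248.7, 254.3]
ee_rot: [0.001, 0.756, 0.655, 0.0]
force: [-0.3, 0.6, 0.4]
gripper_width: 42.7
time: 61.82
tcp_pos: [481.5, -33.6, 266.7]
ee_rot: [-0.001, 0.755, 0.656, -0.0]
force: [-0.6, -0.8, 1.0]
gripper_width: 42.7
t 61.83 tcp [481.5 -33.6 266.7] jawdeg -8.0 tilt [-0.001  0.001 -1.   ] w 42.7 F [-0.6 -0.8  1. ] j6 0.05
 roll units -3.18
```

View pics/s20c.png

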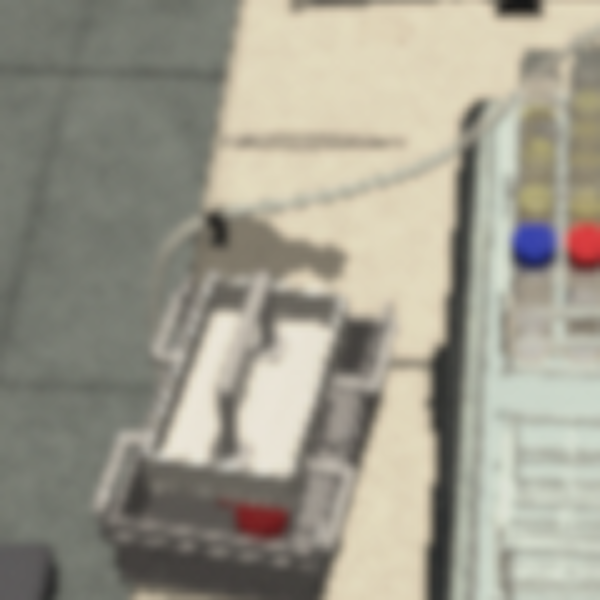

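View pics/t20c.png

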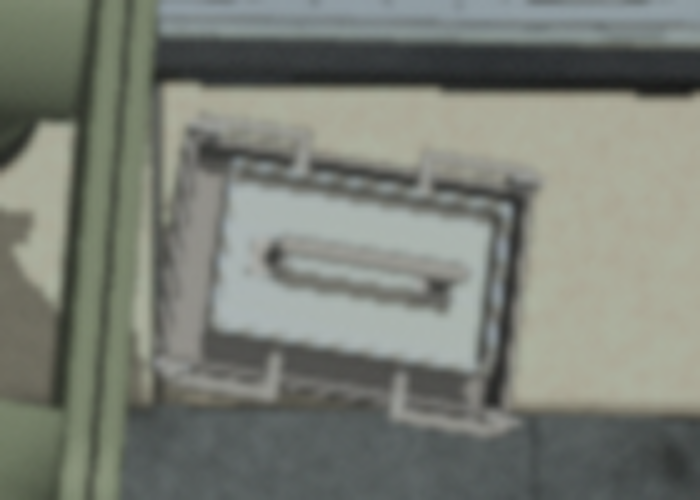

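```bash
python3 - <<'E'
from h import *
t=grab('top'); s=grab('side')
c,sn=np.cos(Ty),np.sin(Ty)
def loc(P): d=P-T; return np.round([c*d[0]+sn*d[1],-sn*d[0]+c*d[1]],1)
a,b=[pt(t,300+u/5,205+v/5,64+62) for u,v in((258,243),(470,272))]
print('handle',loc(a),loc(b),loc((a+b)/2))
# left/right bail bars hidden; check side rim corners at z 94
print([loc(pt(s,190+u/5,190+v/5,94)) for u,v in((150,455),(297,475),(205,305),(345,298))])
E
```

```text
handle [-2.2 57. ] [  0.6 -46.2] [-0.8  5.4]
[array([-35.3, -69. ]), array([ 48.3, -67.4]), array([-35.6,  45.6]), array([44.5, 66.5])]
```

```bash
python3 -m pendant '{"xyz":[[0,0,-0.6],[0,0,-0.6],[0,0,0],[0,0,0]],"roll":[-1,-1,-1,-0.18]}' 0; python3 -c "
from h import *
to([616.5,306.5,327],Cy)"
```

```text
time: 62.52
tcp_pos: [481.9, -36.9, 327.4]
ee_rot: [0.0, 0.659, 0.752, -0.0]
force: [0.0, -0.2, -0.5]
gripper_width: 42.9
t 62.52 tcp [481.9 -36.9 327.4] jawdeg 7.6 tilt [ 0. -0. -1.] w 42.9 F [ 0.  -0.2 -0.5] j6 -0.23
 roll units -0.06
 shift units [6.43 3.61 0.01] x axis [-0.14  0.99 -0.  ] y axis [0.99 0.14 0.  ]
```

```bash
python3 -m pendant '{"xyz":[[0.5,0.1,0],[0.8,0.3,0],[0.9,0.4,0],[0.9,0.4,0],[0.9,0.6,0],[0.9,0.6,0],[0.9,0.6,0],[0.6,0.5,0],[0.03,0.1,0],[0,0,0]],"roll":[-0.06,0,0,0,0,0,0,0,0,0]}'; python3 - <<'E'
from h import *
to([616.5,306.5,247],Cy)
f=grab('wrist','w21'); print(proj(f,fr(C,Cy,(123.4,0,257))))
E
```

```text
time: 63.78
tcp_pos: [615.8, 306.6, 326.3]
ee_rot: [-0.0, 0.656, 0.754, -0.001]
force: [-0.2, 0.5, 0.0]
gripper_width: 42.6
t 63.77 tcp [615.8 306.6 326.3] jawdeg 7.9 tilt [-0.002 -0.001 -1.   ] w 42.6 F [-0.2  0.5  0. ] j6 0.31
 roll units 0.01
 shift units [-0.    0.02  1.59] x axis [-0.14  0.99 -0.  ] y axis [ 0.99  0.14 -0.  ]
[275.49496063 221.81746317]
```

View pics/w21.png

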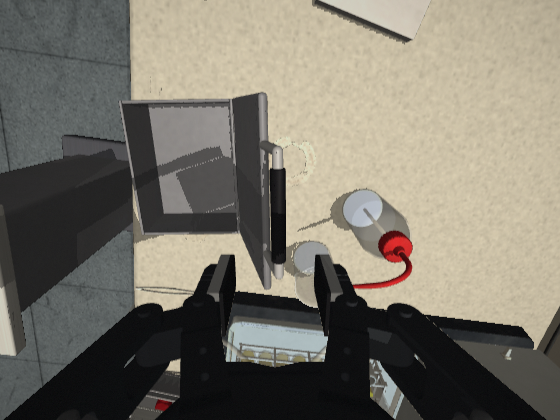

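```bash
python3 -m pendant '{"xyz":[[0,0.04,0.4],[0,0,0.5],[0,0,0.5],[0,0,0.18],[0,0,0]],"roll":[0,0,0,0,0]}'; python3 -m pendant '{"xyz":[[0,0,0],[0,0,0],[0,0,0],[0,0,0],[0,0,0]],"roll":[0,0,0,0,0]}' -1 40
```

```text
time: 64.45
tcp_pos: [617.5, 306.9, 248.6]
ee_rot: [0.0, 0.656, 0.754, -0.0]
force: [0.4, -0.4, 0.4]
gripper_width: 42.8
time: 65.08
tcp_pos: [618.0, 307.8, 249.8]
ee_rot: [0.001, 0.656, 0.755, 0.001]
force: [-0.0, -1.1, 6.0]
gripper_width: 10.3
```

Gripped; now follow the arc back.

```bash
python3 -m pendant '{"xyz":[[0,-0.17,-0.05],[0,-0.53,-0.1],[0,-0.54,-0.01],[0,-0.54,0.07],[0,-0.52,0.15],[0,-0.49,0.22],[0,-0.45,0.29],[0,-0.4,0.36],[0,0,0]],"roll":[0,0,0,0,0,0,0,0,0]}'; python3 -c "
from h import *
to(fr(C,Cy,(70-129.1,-1.5,85+125.5-12)),Cy)"
```

```text
time: 66.2
tcp_pos: [435.3, 280.3, 200.3]
ee_rot: [0.0, 0.655, 0.755, -0.003]
force: [0.1, -6.3, 0.4]
gripper_width: 9.8
t 66.2 tcp [435.3 280.3 200.3] jawdeg 8.1 tilt [-0.004 -0.005 -1.   ] w 9.8 F [ 0.1 -6.3  0.4] j6 0.41
 roll units 0.04
 shift units [-0.02  0.01  0.04] x axis [-0.14  0.99 -0.  ] y axis [ 0.99  0.14 -0.  ]
```

```bash
python3 -m pendant '{"xyz":[[0,-0.34,0.41],[0,-0.28,0.46],[0,-0.21,0.5],[0,-0.13,0.52],[0,-0.05,0.5],[0,0,0.06],[0,0,0]],"roll":[0,0,0,0,0,0,0]}'; python3 -c "
from h import *
to([387,274,77.5],Cy)"
```

```text
time: 67.08
tcp_pos: [387.1, 273.8, 79.8]
ee_rot: [0.0, 0.656, 0.755, -0.002]
force: [-1.2, -8.2, 6.2]
gripper_width: 9.9
t 67.08 tcp [387.1 273.8  79.8] jawdeg 8.0 tilt [-0.003 -0.004 -1.   ] w 9.9 F [-1.2 -8.2  6.2] j6 0.45
 roll units 0.03
 shift units [ 0.   -0.    0.05] x axis [-0.14  0.99 -0.  ] y axis [ 0.99  0.14 -0.  ]
```

```bash
python3 -m pendant '{"xyz":[[0,0,0.05],[0,0,0.05],[0,0,0]],"roll":[0,0,0]}'; python3 -m pendant '{"xyz":[[0,0,0],[0,0,0],[0,0,0],[0,0,0],[0,0,-0.4],[0,0,-0.7],[0,0,-0.8],[0,0,-0.8],[0,0,0]],"roll":[0,0,0,0,0,0,0,0,0]}' -0.3; python3 -m pendant '{"xyz":[[-0.6,-0.3,0],[-0.8,-0.3,0],[-0.8,-0.3,0],[-0.6,-0.3,0],[0,0,0],[0,0,0]],"roll":[0,0,0,0,0,0]}'; python3 - <<'E'
from h import *
to(None)
grab('side','s22'); grab('top','t22')
E
```

```text
time: 67.45
tcp_pos: [387.0, 274.6, 78.3]
ee_rot: [-0.0, 0.656, 0.755, -0.001]
force: [-9.4, -9.9, 34.1]
gripper_width: 10.2
time: 68.58
tcp_pos: [389.0, 276.5, 212.1]
ee_rot: [0.001, 0.656, 0.755, 0.003]
force: [0.4, 0.2, -0.6]
gripper_width: 30.1
time: 69.32
tcp_pos: [347.7, 128.7, 208.8]
ee_rot: [-0.0, 0.656, 0.755, -0.0]
force: [0.0, -0.2, 0.5]
gripper_width: 29.8
t 69.33 tcp [347.7 128.7 208.8] jawdeg 8.0 tilt [-0.001  0.    -1.   ] w 29.8 F [ 0.  -0.2  0.5] j6 0.18
 roll units 0.0
```

View pics/s22.png

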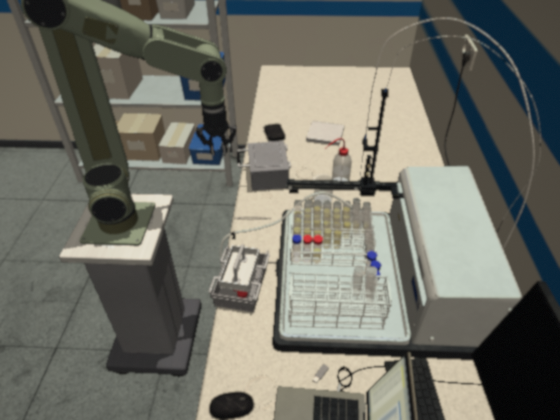

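View pics/t22.png

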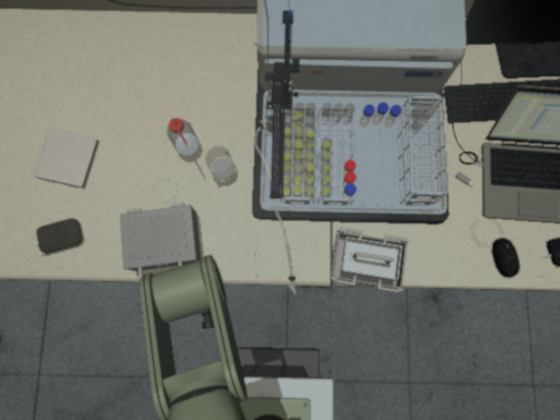

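```bash
python3 - <<'E'
from h import *
a=cv2.imread('pics/side0.png').astype(int);b=cv2.imread('pics/side22.png' if 0 else 'pics/s22.png').astype(int)
d=np.abs(a-b).mean(2)
print('chest diff',d[140:190,246:292].mean(),'bystanders',d[140:205,310:352].mean(), d[120:205,300:355].max())
t0=cv2.imread('pics/top0.png').astype(int);t=cv2.imread('pics/t22.png').astype(int);e=np.abs(t0-t).mean(2)
print('top lid',e[205:255,120:195].mean(),'bottle/beaker',e[110:185,165:240].mean())
im=np.hstack([cv2.resize(x[130:195,225:305].astype(np.uint8),None,fx=4,fy=4) for x in(a,b)]); cv2.imwrite('pics/cmp.png',im)
E
```

```text
chest diff 1.9379710144927536 bystanders 2.3231990231990234 4.666666666666667
top lid 0.6123555555555554 bottle/beaker 0.5216
```

View pics/cmp.png

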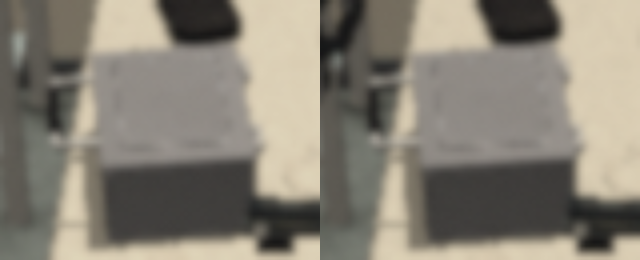

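The lid looks the same as in the starting picture, and the beaker and wash bottle haven't moved. Handing in.

```bash
python3 -c "
from h import *
print(order.hand_in())"
```

```text
the job is handed in; nothing more can be done
None
```

I finished every step and handed the job in at about 69 s of the 208 s allowed; the hand-in gives no verdict. All four caps are in the tote, both bails are swung in and the tray is stacked on them. The chest's lid is shut.

**Last checks:**
- **Tray:** in the top view its handle centre lies about 1 mm across and 5 mm along from the tote's middle, in line with the tote. In the side view the tray looked level, and it took weight at the height expected for resting on both bails.
- **Bails:** each was pressed onto its stop with about 30 to 36 N at the bar. In the pictures both bars lie level across the tote.
- **Lid, beaker and wash bottle:** the chest looks the same as in the starting picture, so the lid is shut. The beaker and bottle show no change.
- **Robot:** the gripper is clear of everything, with about zero force on it.

**What disagreed or went less cleanly:**
- **Third cap:** it came down on the second one in the tote with about 26 N and now leans on it. Both were lying low in the tote, well under the height limit.
- **Caps under the tray:** the tray now hides most of them. All four were seen in the tote just before it went on.
- **Left bail:** it started slightly raised, with its bar about 53 mm up where 40 mm was expected, and I allowed for that.
- **Wrist camera:** it read 3 to 4 mm farther along y than the other two, also allowed for.

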